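# Last sample on the riser, then splash shield up and held

## Task

Put the stray sample jar gently on the empty pad of the riser so that the row of four is complete. Then fold the splash shield's kickstand down until it snaps over centre against its stop, take the shield by its top rail, bring it upright on the spot and finish still holding it so that it cannot tip while the samples are opened behind it. Do not disturb the other jars or anything else on the bench.

Things in the scene. Friction and masses are not known exactly. Their poses are not given: they have to be found in the camera images.
- riser: fixed low bench riser, 160 mm deep (x), 380 mm wide (y), flat top 80 mm above the bench; origin at the centre of its underside, z up, its -x edge faces the robot. On top lie four flush round black pads, 54 mm across, in a row along y: centres at x = +25 mm and y = -120, -40, +40, +120 mm from the origin. Three carry a jar, one is empty
- stray_jar_mid (a point): the stray jar, standing on the bench beside the shield, left or right: amber glass sample jar with a white screw lid, 42 mm in diameter and 62 mm tall; this point is at its centre, half-way up (31 mm above its underside), z up along the jar
- row_jar_a_mid (a point): one of the three jars that already stand on a pad of the riser, leave it: amber glass sample jar with a white screw lid, 42 mm in diameter and 62 mm tall; this point is at its centre, half-way up (31 mm above its underside), z up along the jar
- row_jar_b_mid (a point): one of the three jars that already stand on a pad of the riser, leave it: amber glass sample jar with a white screw lid, 42 mm in diameter and 62 mm tall; this point is at its centre, half-way up (31 mm above its underside), z up along the jar
- row_jar_c_mid (a point): one of the three jars that already stand on a pad of the riser, leave it: amber glass sample jar with a white screw lid, 42 mm in diameter and 62 mm tall; this point is at its centre, half-way up (31 mm above its underside), z up along the jar
- shield_rail (a point): middle of the top rail (level tube, 16 mm thick, 220 mm long along y) of the loose splash shield: clear pane in a tube frame, 244 mm wide, 215 mm tall, 0.65 to 1 kg. z points up along the pane, x square to it (kickstand on the -x side, towards the robot). It starts leaning 0.38 rad from vertical, top away from the robot, tubes resting on the riser's front upper edge
- shield_base (a point): centre of the underside of the shield's flat base bar (20 mm thick in x, 244 mm long in y, 18 mm high), axes as shield_rail, which lies 207 mm along +z from here. To bring the shield upright, turn it about the far lower edge of this bar (x = +10 mm), on which it leans; friction keeps the base from sliding by itself
- kickstand (a joint): angle of the kickstand leg, rad: 0 stowed (parallel to the pane, tip up), grows as the tip swings towards the robot and down, 1.67 at its stop, where the foot just meets the bench when the shield is upright. A light toggle spring (below 1 N at the tip) pulls it back to 0 before dead centre at about 0.7, and on to the stop beyond it: let go past 0.85 it snaps down by itself
- kickstand_tip (a point): centre of the black rubber foot at the tip of the leg, stowed up the middle of the shield's near side, 30 mm in front of the pane's mid-plane. The foot is 14 mm thick (across the pane), 20 mm wide (along y), 26 mm long; this point lies 138 mm from the hinge along the leg, 12 mm short of its end. Axes: z along the leg from hinge to tip, y along the hinge axis
- kickstand_hinge (a point): hinge axis of the kickstand, in the dark steel hub on the near side of the base bar: 30 mm towards the robot (-x) and 22 mm up (+z) from shield_base in the shield's axes; axis along y. Axes turn with the leg
- beaker: glass beaker, 64 mm in diameter, 75 mm tall, on the bench on the side opposite to the stray jar; origin at the centre of its underside; leave it
- dropper_bottle: amber dropper bottle, 34 mm in diameter, 75 mm tall, origin at the centre of its underside; leave it
- petri_dishes: stack of three clear petri dishes, 90 mm in diameter, 42 mm tall, origin at the centre of its underside; leave it
- forceps: steel forceps lying flat, 125 mm long along x, 8 mm high, origin under their middle; leave them
Not all that is in view belongs to the job. Leave any turquoise look-alike of the part that bears shield_rail alone.

How it is judged:
By the outcome, as a careful person would: the job done as asked, in the order asked, and still so for the second after the job is handed in, while the arm keeps its last pose, push and grip.
It also fails if it takes over 72 s, if anything falls off the work surface, if the arm or the gripper's body presses on something with over 40 N, if the wrist force passes 120 N, or if a joint passes its speed limit or range.

## Robot

A 7-joint arm with a two-finger parallel gripper is mounted at the origin on the work surface. World frame = base frame: x ahead of the robot, y to its left, z up, the work surface at z = 0. Lengths are in mm, angles in rad, forces in N, time in s.
With the tool pointing down it reaches from about 400 to 875 mm from the base axis. Payload 4.4 kg.
Tool frame: the origin (TCP) lies at the very end of the fingers, on their centre line; the grasp point (between the pads) lies 19 mm behind it; z points along the fingers, x is the direction in which the jaws open and shut, and the axes are right-handed (so a half turn about z gives the same grasp; the last joint's range is limited). The gripper opens to 85 mm and grips with 20 to 120 N. Pads are 22 mm wide; open, the fingers measure 114 mm over their backs; the gripper's body (76 mm by 85 mm) begins 54 mm behind the grasp point. The pads swing forward as they close: fully open they stand 13 mm farther back than shut.
Start: joints at [-0.066, 0.628, 0.038, 1.517, -0.027, 0.996, -0.02], TCP at [650.014, 0.028, 194.313] pointing down, gripper open.
Joint ranges: [-3.06, 3.06], [-0.37, 2.12], [-1.25, 1.32], [0.18, 2.47], [-1.1, 4.24], [0.23, 1.98], [-2.94, 2.94]. Speed limits (rad/s): [2.57, 2.57, 3.14, 3.14, 3.14, 3.14, 3.14].

## Interface

Orientations are given as [roll, pitch, yaw] about the fixed x, y, z axes, in that order (R = Rz(yaw) Ry(pitch) Rx(roll)).
In Python, from cell import ctrl, get_image, job, models gives the robot as it stands.
- The arm moves only by the tool move_arm, never from a script. Its argument "moves" is a list that holds one entry, the list of rows, each a list of 6 numbers: the shift along the tool's x, y, z in m, then the turn, a rotation vector about the tool's x, y, z in rad. A call has 1 to 20 rows; each row is the pose to reach, as a shift and turn from the pose commanded when the call began, along the tool's axes at that moment; what a row does not reach only later rows make up. A row lasts 1/8 s, in which the tool goes at most 62.5 mm and 10.7 degrees, less where a joint would pass 70% of its speed; a pose out of reach is approached as far as the arm can. A call with a gripper value outside its range is refused whole. "jaw" is the opening, from 0 (shut) to 1 (fully open), set as the call begins (left out, the last holds). The fingers move at their own pace and stop on an object; the grip force is fixed at half the most. Time passes only in rows, so rows that repeat a pose let the fingers close. It gives the time, the measured TCP pose, the force and the opening at its end, in the units of the state.
- ctrl.read_state(): the state, without advancing time (a new reading comes with each control period).
- get_image(name): name is "scene" or "side" or "wrist"; returns a dict with "color" (384x512x3 uint8, blue, green, red), "fov_y" (degrees; the focal length in pixels is half the picture's height over the tangent of half this angle, whatever the lens; pixels are square), "cx", "cy" (the principal point, pixels), "origin" and "orientation" of the camera in the world; the wrist camera has in their place "hand_eye" (4x4, takes a point from camera to tool coordinates, whose origin is the TCP and whose axes are the tool frame's). Camera axes: x right, y up, looking along -z (the intrinsics and any distortion apply to the point x, -y, -z); pixel columns grow to the right and rows downward; lengths in mm; the calibration is good to about 2 mm. A picture is of the moment at which its call begins: read the wrist's pose just before it. There is no depth.
- job.finish_job(): hands the job in, once; it reports no verdict.
Trained networks look in the newest picture that a camera, given by its name, has taken for a name from the list of things; names that differ only in an ending like _2 or _b are one class to them, and where a whole thing is asked for, a point or a joint stands for the part that bears it (a point fixed in the world has none). Each returns a list of dicts, best first, with "score" (0 to 1); they miss things now and then, are a little off and sometimes report something else, mostly with a low value. They report only what shows in the picture. A call takes as long as a camera call. They do not tell look-alikes from the thing itself.
- models.cut_out(camera, thing): "pixels" (384x512 bool, what is visible of it) and "uv" ([column, row] in pixels, amid what is visible of it).
- models.place_of(camera, thing): "uv" ([column, row] in pixels: a listed point, or the origin of a listed thing).
The state is a dict: "clock": time; "qpos": joint angles; "qd": joint speeds; "tau": joint torques, N m; "eef_pos": TCP position; "tool_rot": TCP orientation; "force": force on the tool from outside, world axes, zero at the start; "torque": the same for the moment, N m; "width": finger opening in mm.
Only numpy, scipy, OpenCV 4.12 (cv2) and the standard library are available. Lean on these libraries where they do the work, as an engineer would, in place of code of your own. Each camera call takes 0.05 s, during which the arm holds its last target.

## Working session

There is one attempt and no reset: what is moved stays moved. The work goes in short steps, Python scripts to look and compute and a tool call to move; the robot and the scene stay as the last step left them, time stands still between calls to the robot, and variables do not carry over. Pictures are saved under pics/ and viewed, and the job is handed in when it is done.

Besides the shell and the picture viewer there is one more tool, called after "Call:" as name(argument=value, ...) on one line, values as JSON. move_arm: Moves the arm, as the interface text tells. Its arguments: {"type":"object","properties":{"moves":{"type":"array","items":{"type":"array","items":{"type":"array","items":{"type":"number"}}}},"jaw":{"type":"number"}},"required":["moves"]}

```bash
ls; mkdir -p pics
cat > h.py <<'E'
import numpy as np, cv2
from cell import ctrl,get_image,job,models
from scipy.spatial.transform import Rotation as R
def show(n,f,crop=None,sc=1.5):
    d=get_image(n); im=d["color"]
    if crop: im=im[crop[1]:crop[3],crop[0]:crop[2]]
    cv2.imwrite(f,cv2.resize(im,None,fx=sc,fy=sc,interpolation=cv2.INTER_CUBIC)); return d
E
python3 - <<'E'
from h import *
s=ctrl.read_state(); print(s)
for n in ("scene","side","wrist"):
    d=show(n,f"pics/{n}0.png"); print(n,{k:v for k,v in d.items() if k!="color"})
E
```

```text
pics
{'clock': 0.0, 'qpos': array([-0.06577321,  0.62935499,  0.0384234 ,  1.51836446, -0.02703144,
        0.99631106, -0.01999593]), 'qd': array([-2.79222181e-05,  2.19228480e-03, -1.70079075e-03,  1.85786832e-04,
        9.34512321e-04, -1.18882073e-03, -3.11106216e-06]), 'tau': array([-1.11932164e-03, -5.63405585e+01,  1.22606792e+00, -1.93450052e+01,
        1.09587883e-02,  1.05136272e-02, -8.84369996e-06]), 'eef_pos': array([6.49299695e+02, 3.20027252e-02, 1.93384209e+02]), 'tool_rot': array([-3.14158126e+00,  1.92091202e-03, -2.47224985e-05]), 'force': array([ 0.12896818,  0.31183108, -1.1430182 ]), 'torque': array([ 0.03165073,  0.01855369, -0.01064185]), 'width': 85.32730113378803}
scene {'fov_y': 56.817497606731585, 'cx': 256.1704363547199, 'cy': 191.06520217401962, 'origin': array([1019.78370014,  625.11845113,  765.9439516 ]), 'orientation': array([ 0.89811468, -0.01133599,  2.42738407])}
side {'fov_y': 42.495967459414395, 'cx': 255.08190053920677, 'cy': 195.43431595055736, 'origin': array([   93.95881251, -1267.46879126,   982.16744883]), 'orientation': array([ 1.0002422 ,  0.01792681, -0.29598467])}
wrist {'fov_y': 62.12505389947904, 'cx': 255.34013935914982, 'cy': 191.5873216916367, 'hand_eye': array([[ 9.99999955e-01, -1.34858177e-04, -2.68864499e-04,
         5.00678640e-01],
       [-2.08629705e-04, -9.54872102e-01, -2.97017215e-01,
        -7.41371561e+01],
       [-2.16676009e-04,  2.97017258e-01, -9.54872086e-01,
        -1.79696754e+02],
       [ 0.00000000e+00,  0.00000000e+00,  0.00000000e+00,
         1.00000000e+00]])}
```

View pics/scene0.png

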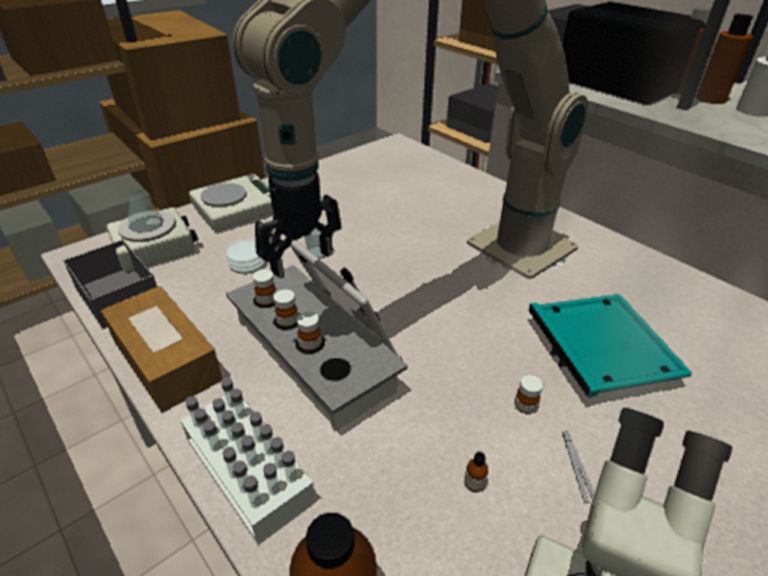

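View pics/side0.png

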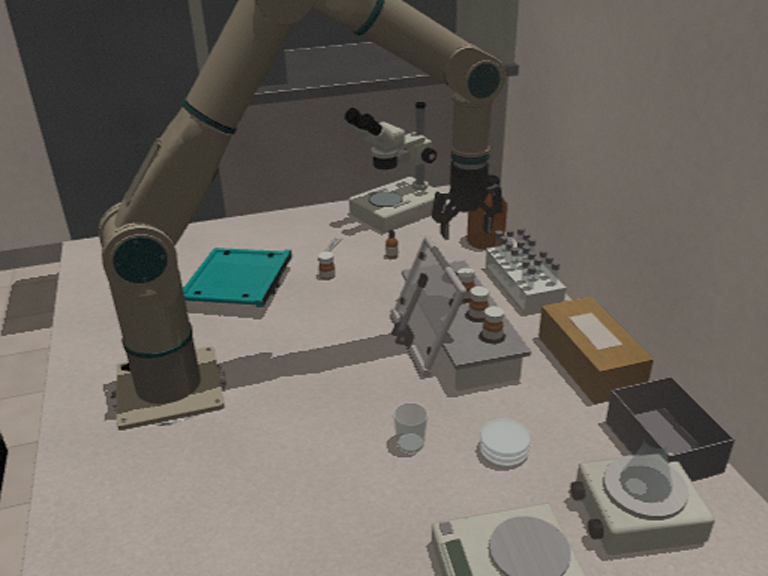

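View pics/wrist0.png

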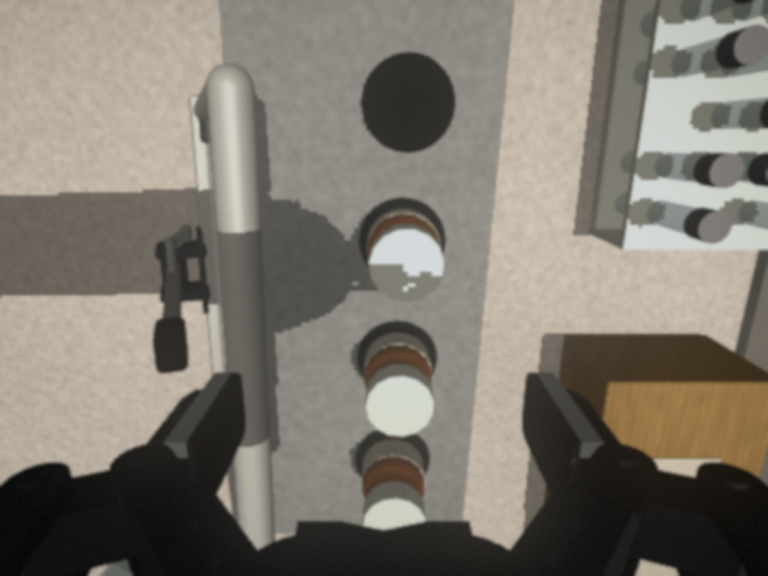

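```bash
cat >> h.py <<'E'
def cam(n):
    s=ctrl.read_state(); d=get_image(n)
    f=192/np.tan(np.radians(d["fov_y"]/2))
    if n=="wrist":
        T=np.eye(4);T[:3,:3]=R.from_euler("xyz",s["tool_rot"]).as_matrix();T[:3,3]=s["eef_pos"]
        T=T@d["hand_eye"]; return dict(f=f,c=(d["cx"],d["cy"]),R=T[:3,:3],o=T[:3,3],im=d["color"])
    return dict(f=f,c=(d["cx"],d["cy"]),R=R.from_euler("xyz",d["orientation"]).as_matrix(),o=np.array(d["origin"]),im=d["color"])
def proj(c,p):
    q=c["R"].T@(np.asarray(p,float)-c["o"]); return np.array([c["c"][0]+c["f"]*q[0]/-q[2], c["c"][1]+c["f"]*-q[1]/-q[2]])
def ray(c,uv):
    v=c["R"]@np.array([(uv[0]-c["c"][0])/c["f"],-(uv[1]-c["c"][1])/c["f"],-1]); return c["o"],v/np.linalg.norm(v)
def onz(c,uv,z):
    o,v=ray(c,uv); return o+v*(z-o[2])/v[2]
def tri(rs):
    A=sum(np.eye(3)-np.outer(v,v) for o,v in rs); b=sum((np.eye(3)-np.outer(v,v))@o for o,v in rs)
    p=np.linalg.solve(A,b); return p,[np.linalg.norm(np.cross(v,p-o)) for o,v in rs]
E
python3 - <<'E'
from h import *
np.set_printoptions(precision=1,suppress=True)
C={n:cam(n) for n in("scene","side","wrist")}
for t in ["riser","stray_jar_mid","shield_rail","shield_base","kickstand_tip","kickstand_hinge","beaker","dropper_bottle","petri_dishes","forceps"]:
    for n in C:
        for r in models.place_of(n,t)[:4]:
            print(t,n,round(float(r["score"]),2),np.array(r["uv"]))
E
```

```text
riser scene 0.6 [205.1 235.1]
riser side 0.76 [302.2 225.1]
riser side 0.2 [306.6 190.1]
riser wrist 0.91 [243.2 181.5]
stray_jar_mid scene 0.84 [351.5 264.5]
stray_jar_mid side 0.48 [217.  178.4]
shield_rail scene 0.84 [212.1 179.1]
shield_rail scene 0.63 [434.1 222.7]
shield_rail side 0.94 [295.9 175.4]
shield_rail side 0.78 [128.8 181.8]
shield_rail wrist 0.8 [163.5 251. ]
shield_rail wrist 0.46 [268.4 252.3]
shield_rail wrist 0.22 [268.8 170.9]
shield_base scene 0.66 [241.7 218. ]
shield_base scene 0.65 [166.7 175.8]
shield_base scene 0.6 [369.2 230.5]
shield_base side 0.96 [273.2 227.2]
shield_base side 0.92 [180.  185.4]
shield_base wrist 0.94 [141.4 173.8]
kickstand_tip scene 0.45 [231.  182.1]
kickstand_tip side 0.72 [281.8 184.9]
kickstand_tip wrist 0.73 [115.9 227.7]
kickstand_tip wrist 0.23 [142.5 176.8]
kickstand_hinge scene 0.47 [385.9 311.3]
kickstand_hinge side 0.71 [263.8 222. ]
kickstand_hinge wrist 0.92 [118.6 179.8]
kickstand_hinge wrist 0.43 [143.5 175.8]
kickstand_hinge wrist 0.33 [269.8 163.9]
beaker scene 0.54 [212.5 167. ]
beaker side 0.93 [273.5 295.4]
beaker side 0.65 [274.9 230.5]
beaker side 0.5 [331.1 213.8]
dropper_bottle scene 0.84 [316. 323.]
dropper_bottle side 0.49 [261.3 170.8]
dropper_bottle wrist 0.43 [242. 177.]
dropper_bottle wrist 0.42 [267.  253.4]
petri_dishes scene 0.65 [168.8 172. ]
petri_dishes side 0.69 [338.1 302. ]
forceps scene 0.82 [384.5 309.3]
forceps side 0.53 [220.5 163.4]
forceps side 0.42 [278.9 295.5]
forceps side 0.32 [220.5 176.6]
```

Run:
```python
from h import *
np.set_printoptions(precision=1,suppress=True)
C={n:cam(n) for n in("scene","side","wrist")}
w=C["wrist"]
print("pad wrist",onz(w,(408/1.5,101.5/1.5),80),"scene",onz(C["scene"],(335.5/1.5,369.5/1.5),80))
for n in C:
  for r in models.place_of(n,"row_jar_a_mid")[:5]: print(n,round(float(r["score"]),2),np.array(r["uv"]),onz(C[n],r["uv"],111))
print("jar",tri([ray(C["scene"],(351.5,264.5)),ray(C["side"],(217,178.4))]),onz(C["scene"],(351.5,264.5),31),onz(C["side"],(217,178.4),31))
print("rail",tri([ray(C["scene"],(212.1,179.1)),ray(C["side"],(295.9,175.4)),ray(w,(163.5,251))]))
print("base",tri([ray(C["side"],(273.2,227.2)),ray(w,(141.4,173.8))]))
print("tip",tri([ray(C["scene"],(231,182.1)),ray(C["side"],(281.8,184.9)),ray(w,(115.9,227.7))]))
print("hinge",tri([ray(C["side"],(263.8,222)),ray(w,(118.6,179.8))]))
print("riser",tri([ray(C["side"],(302.2,225.1)),ray(w,(243.2,181.5)),ray(C["scene"],(205.1,235.1))]))
print("beaker",onz(C["side"],(273.5,295.4),0),"petri",onz(C["side"],(338.1,302),0),onz(C["scene"],(168.8,172),0))
print("dropper",onz(C["scene"],(316,323),0),"forceps",onz(C["scene"],(384.5,309),0))
# riser edges in wrist, top z=80, full-res px
for uv in [(220,20),(274,520),(512,20),(463,520)]: print(onz(w,(uv[0]/1.5,uv[1]/1.5),80))
# rail edges
print("riser corners side", onz(C["side"],(529/1.5,353/1.5),80),onz(C["side"],(459/1.5,362/1.5),80))
print("riser corners scene", onz(C["scene"],(405/1.5,366/1.5),80),onz(C["scene"],(340/1.5,410/1.5),80))
```

```text
pad wrist [665.   94.5  80. ] scene [664.8  98.9  80. ]
scene 0.54 [205.7 219. ] [658.4  12.4 111. ]
side 0.48 [317.5 200.2] [656.6 -55.  111. ]
side 0.43 [313.4 189.3] [669.6  10.2 111. ]
jar (array([411.9, 328.7,  22.1]), [np.float64(1.1491743323488088), np.float64(1.149174332348883)]) [420.5 331.9  31. ] [408.3 315.3  31. ]
rail (array([596.5, -22.7, 195.8]), [np.float64(7.5337202140621695), np.float64(3.63350114653701), np.float64(3.989341162939283)])
base (array([518.1, -17.7,  10.2]), [np.float64(1.4295274075519522), np.float64(1.4295274075519955)])
tip (array([549.8, -16. , 166.2]), [np.float64(1.1922618429878824), np.float64(1.3109896770877894), np.float64(2.446041893600434)])
hinge (array([493.5, -15.9,  33.1]), [np.float64(5.883530238578843), np.float64(5.883530238578791)])
riser (array([631.6, -29.4,   0. ]), [np.float64(12.462762555519959), np.float64(4.2885451260175005), np.float64(8.659079579894858)])
beaker [ 421.4 -309.9    0. ] petri [ 581.8 -388.8    0. ] [ 556.3 -389.3    0. ]
dropper [603.3 374.1   0. ] forceps [446.8 458.4   0. ]
[561.2 136.3  80. ]
[ 567.9 -202.2   80. ]
[721.4 136.3  80. ]
[ 711.3 -202.2   80. ]
riser corners side [ 700.8 -221.8   80. ] [ 557.9 -205.2   80. ]
riser corners scene [567.7 170.6  80. ] [711.6 173.3  80. ]
```

Run:
```python
from h import *
show("side","pics/s1.png",(240,140,380,270),5)
show("scene","pics/c1.png",(140,140,290,290),5)
```

```text
(no output)
```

View pics/s1.png

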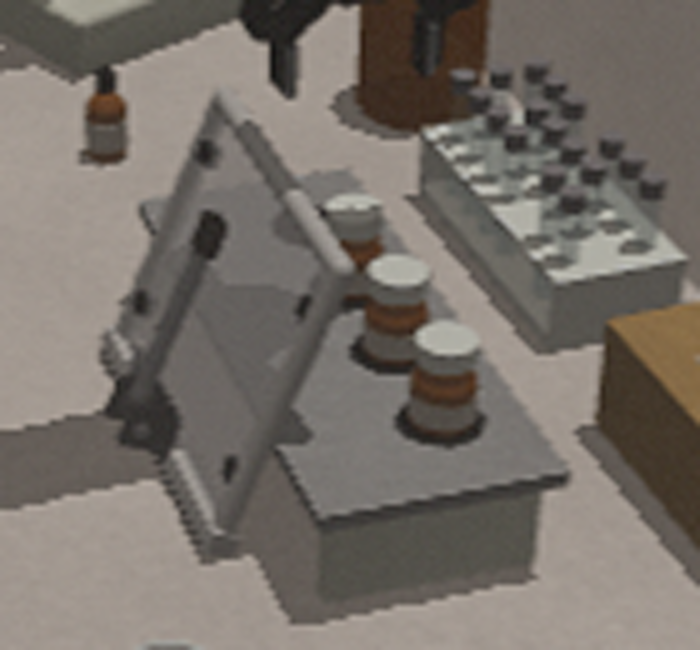

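View pics/c1.png

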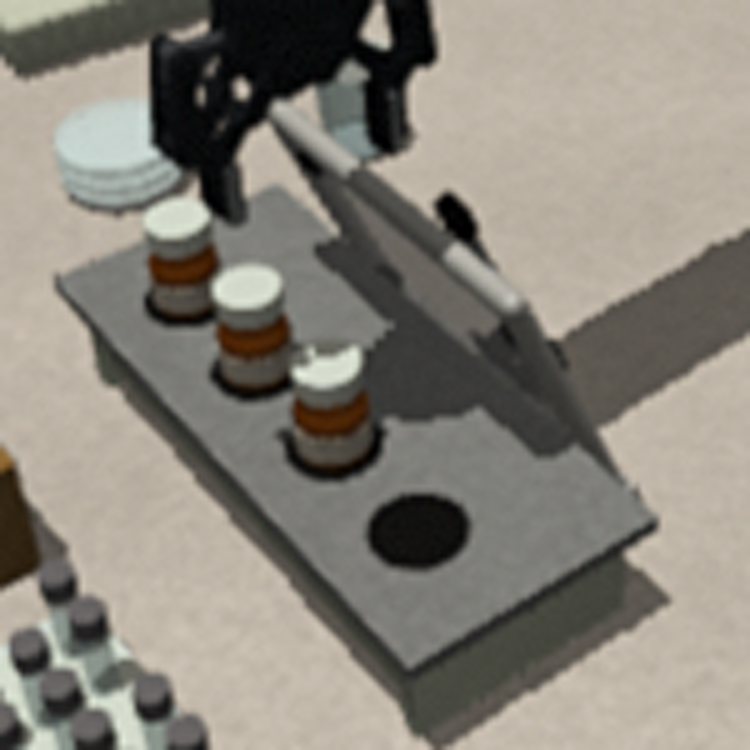

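```bash
cat > fit.py <<'E'
from h import *
from scipy.optimize import least_squares
np.set_printoptions(precision=2,suppress=True)
C={n:cam(n) for n in("scene","side","wrist")}
def S(o): return np.array(o)
L={"+":0}
c5=lambda off,p:((p[0]+.5)/5-.5+off[0],(p[1]+.5)/5-.5+off[1])
w15=lambda p:((p[0]+.5)/1.5-.5,(p[1]+.5)/1.5-.5)
obs=[]
so=(240,140);co=(140,140)
for p,q in [((80,-190,80),(567,474)),((-80,-190,80),(322,515)),((25,-120,142),(446,341)),((25,-40,142),(399,273)),((25,40,142),(352,207))]: obs.append(("side",p,c5(so,q)))
for p,q in [((80,190,80),(410,668)),((-80,190,80),(657,522)),((80,-190,80),(58,283)),((-80,-190,80),(280,188)),((25,120,80),(419,531)),((25,40,142),(327,365)),((25,-40,142),(248,288)),((25,-120,142),(177,222))]: obs.append(("scene",p,c5(co,q)))
for p,q in [((25,120,80),(408,101.5)),((25,40,142),(406,265)),((25,-40,142),(400,406))]: obs.append(("wrist",p,w15(q)))
edges=[(-80,(220,20)),(-80,(252,300)),(80,(512,20)),(80,(486,300)),(80,(463,520))]
def dist(n,uv,k,f,c):
    d=(np.array(uv)-c)/f; r2=d@d; return c+f*d*(1+k*r2)
def pr(n,P,k):
    c=C[n]; return dist(n,proj(c,P),k,c["f"],np.array(c["c"]))
def res(v,full=False):
    x,y,a=v[:3]; ks=dict(zip(("scene","side","wrist"),v[3:6] if len(v)>3 else (0,0,0)))
    Rz=R.from_euler("z",a).as_matrix(); out=[];lab=[]
    for n,p,q in obs:
        e=pr(n,Rz@np.array(p)+[x,y,0],ks[n])-q; out+=list(e); lab.append((n,p,e))
    for ex,q in edges:
        q=w15(q); ys=np.linspace(-190,190,77); P=[pr("wrist",Rz@np.array([ex,t,80])+[x,y,0],ks["wrist"]) for t in ys]
        u=np.interp(q[1],[t[1] for t in P][::-1],[t[0] for t in P][::-1]); out.append(u-q[0]); lab.append(("edge",ex,u-q[0]))
    if full: 
        for l in lab: print(*l)
    return np.array(out)
if __name__=="__main__":
  for v0 in ([640,-20,0],[640,-20,0,0,0,0]):
    r=least_squares(res,v0,loss="soft_l1",x_scale=[1,1,.01]+[.1]*(len(v0)-3)); print(r.x,r.cost); res(r.x,True)
E
python3 fit.py
```

```text
[636.   -24.29  -0.03] 21.291005946785
side (80, -190, 80) [ 1.66 -0.62]
side (-80, -190, 80) [0.31 0.55]
side (25, -120, 142) [ 1.11 -0.73]
side (25, -40, 142) [ 0.77 -0.73]
side (25, 40, 142) [ 1.21 -0.04]
scene (80, 190, 80) [-1.02 -0.21]
scene (-80, 190, 80) [-0.09 -1.54]
scene (80, -190, 80) [-1.71 -1.59]
scene (-80, -190, 80) [-0.82 -1.7 ]
scene (25, 120, 80) [-0.69 -0.35]
scene (25, 40, 142) [-0.89 -1.1 ]
scene (25, -40, 142) [-0.8  -0.89]
scene (25, -120, 142) [-0.83 -1.45]
wrist (25, 120, 80) [ 0.07 -0.17]
wrist (25, 40, 142) [ 0.43 -1.28]
wrist (25, -40, 142) [-0.11 -1.23]
edge -80 0.11580767199882303
edge -80 -9.734997295160582
edge 80 0.032300842511801875
edge 80 -1.334172027621662
edge 80 -0.6935435684407594
[636.28 -24.54  -0.03  -0.19  -0.43   0.  ] 18.13336641403054
side (80, -190, 80) [-0.11 -1.41]
side (-80, -190, 80) [0.16 0.2 ]
side (25, -120, 142) [ 0.54 -0.84]
side (25, -40, 142) [ 0.42 -0.7 ]
side (25, 40, 142) [0.96 0.07]
scene (80, 190, 80) [-0.58 -1.24]
scene (-80, 190, 80) [-0.23 -1.86]
scene (80, -190, 80) [-0.08 -1.58]
scene (-80, -190, 80) [-0.68 -1.59]
scene (25, 120, 80) [-0.54 -0.72]
scene (25, 40, 142) [-0.75 -1.21]
scene (25, -40, 142) [-0.47 -0.91]
scene (25, -120, 142) [-0.18 -1.32]
wrist (25, 120, 80) [0.12 0.06]
wrist (25, 40, 142) [ 0.7  -1.02]
wrist (25, -40, 142) [ 0.33 -1.  ]
edge -80 0.03567665822126287
edge -80 -9.438708445106045
edge 80 0.02048165250795364
edge 80 -1.033825768316774
edge 80 -0.10879769790216187
```

Call:
move_arm(moves=[[[0, 0, -0.06, 0, 0, 0], [0, 0, -0.1, 0, 0, 0], [-0.05, -0.06, -0.1, 0, 0, 0], [-0.09, -0.12, -0.1, 0, 0, 0], [-0.13, -0.18, -0.09, 0, 0, 0], [-0.17, -0.24, -0.08, 0, 0, 0], [-0.205, -0.29, -0.07, 0, 0, 0], [-0.235, -0.335, -0.06, 0, 0, 0], [-0.235, -0.335, -0.06, 0, 0, 0], [-0.235, -0.335, -0.06, 0, 0, 0], [-0.235, -0.335, -0.06, 0, 0, 0]]])

```text
clock: 3.72
eef_pos: [415.7, 334.3, 254.5]
tool_rot: [3.141, -0.001, -0.001]
force: [0.9, -0.7, 0.6]
width: 85.4
```

Run:
```python
from h import *
np.set_printoptions(precision=1,suppress=True)
s=ctrl.read_state(); print(s["clock"],s["eef_pos"],s["tool_rot"],s["force"])
c=cam("wrist"); cv2.imwrite("pics/w1.png",cv2.resize(c["im"],None,fx=1.5,fy=1.5))
for r in models.place_of("wrist","stray_jar_mid"): print(r, onz(c,r["uv"],31))
for r in models.cut_out("wrist","stray_jar_mid")[:2]: print(r["score"],r["uv"])
```

```text
3.725 [415.7 334.3 254.5] [ 3.1 -0.  -0. ] [ 0.9 -0.7  0.6]
{'uv': [252.6, 158.4], 'score': 0.83} [412.9 327.5  31. ]
```

View pics/w1.png

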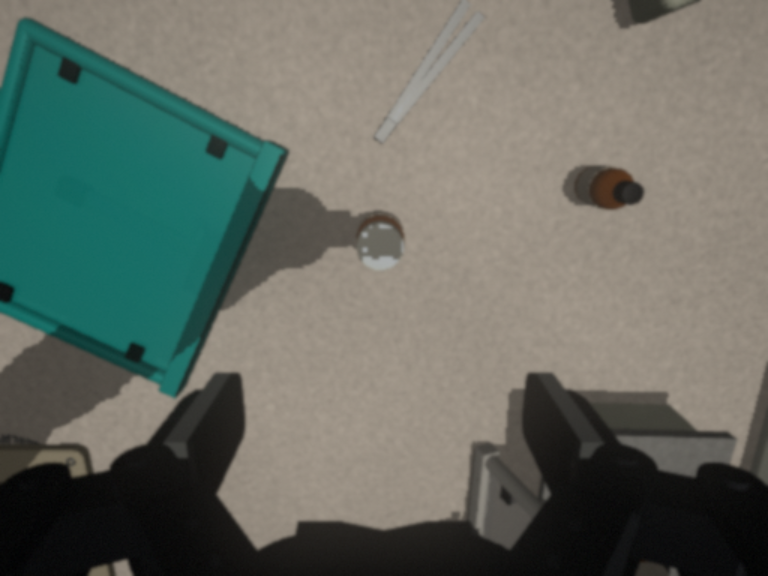

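Run:
```python
from h import *
np.set_printoptions(precision=1,suppress=True)
c=cam("wrist")
print(onz(c,(380.8/1.5,246/1.5),62), onz(c,(358/1.5,246/1.5),62),onz(c,(404/1.5,246/1.5),62))
print(ctrl.read_state()["eef_pos"])
print([(proj(c,[413,328,z])*1.5) for z in (0,31,62)])
cv2.imwrite("pics/w1c.png",cv2.resize(c["im"][120:200,210:300],None,fx=8,fy=8,interpolation=cv2.INTER_CUBIC))
```

```text
[415.1 326.5  62. ] [397.  326.5  62. ] [433.6 326.4  62. ]
[416.  333.9 254.5]
[array([378.7, 229.9]), array([378.4, 236.5]), array([378.1, 244.1])]
```

View pics/w1c.png

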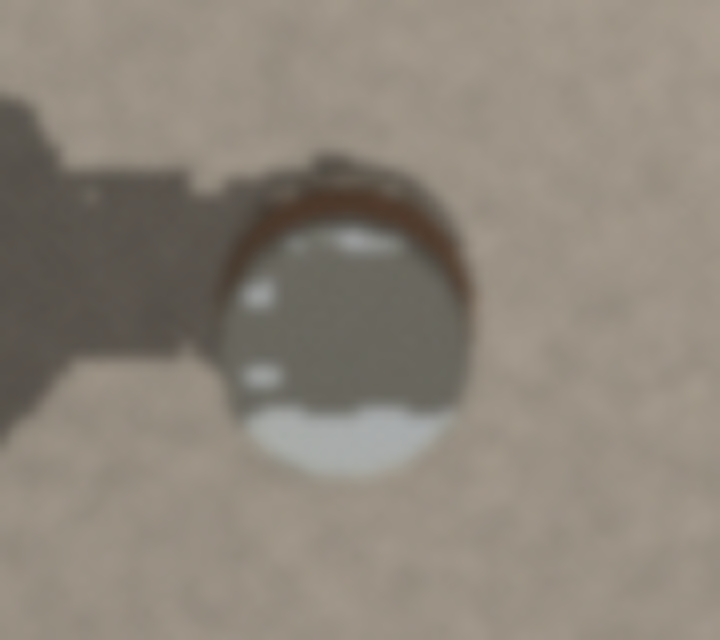

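Call:
move_arm(moves=[[[0, 0.007, 0.05, 0, 0, 0], [0, 0.007, 0.1, 0, 0, 0], [0, 0.007, 0.15, 0, 0, 0], [0, 0.007, 0.19, 0, 0, 0], [0, 0.007, 0.22, 0, 0, 0], [0, 0.007, 0.235, 0, 0, 0], [0, 0.007, 0.242, 0, 0, 0], [0, 0.007, 0.242, 0, 0, 0], [0, 0.007, 0.242, 0, 0, 0]]])

```text
clock: 5.05
eef_pos: [415.7, 328.6, 13.3]
tool_rot: [-3.14, -0.001, -0.0]
force: [-0.7, 0.3, 0.2]
width: 85.3
```

Call:
move_arm(jaw=0, moves=[[[0, 0, 0, 0, 0, 0], [0, 0, 0, 0, 0, 0], [0, 0, 0, 0, 0, 0], [0, 0, 0, 0, 0, 0], [0, 0, 0, 0, 0, 0], [0, 0, 0, 0, 0, 0], [0, 0, 0, 0, 0, 0], [0, 0, 0, 0, 0, 0]]])

```text
clock: 6.05
eef_pos: [415.1, 328.4, 13.0]
tool_rot: [-3.141, -0.0, 0.0]
force: [-0.5, -0.4, 5.5]
width: 35.7
```

Run:
```python
from h import *
s=ctrl.read_state(); print(s["clock"],s["eef_pos"],s["tool_rot"],s["width"],s["force"])
show("wrist","pics/w2.png")
```

```text
6.05 [415.09219533 328.35906688  12.96872155] [-3.14101699e+00 -4.20736900e-04  1.55137473e-04] 35.67783174099046 [-0.47927269 -0.38294133  5.52207298]
```

View pics/w2.png

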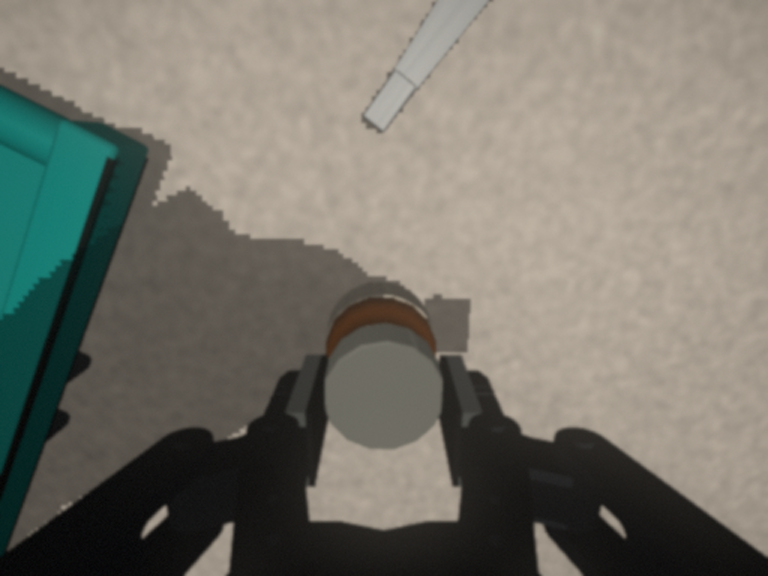

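Run:
```python
from h import *
np.set_printoptions(precision=1,suppress=True)
c=cam("wrist"); s=ctrl.read_state()
print(onz(c,(384/1.5,395/1.5),62), s["eef_pos"], s["width"], s["force"])
for z in (12,31,50,62): print(z, proj(c,[s["eef_pos"][0],s["eef_pos"][1],z])*1.5)
```

```text
[415.9 327.1  62. ] [415.1 328.3  13. ] 35.782998212557295 [-0.6 -0.3  4.9]
12 [381.6 329.6]
31 [381.5 349.2]
50 [381.4 373.3]
62 [381.3 391.6]
```

Call:
move_arm(moves=[[[0, 0, -0.005, 0, 0, 0], [0, 0, -0.02, 0, 0, 0], [0, 0, -0.05, 0, 0, 0], [0, 0, -0.09, 0, 0, 0], [0, 0, -0.13, 0, 0, 0], [0, 0, -0.17, 0, 0, 0], [0, 0, -0.18, 0, 0, 0], [0, 0, -0.18, 0, 0, 0], [0, 0, -0.18, 0, 0, 0]]])

```text
clock: 7.28
eef_pos: [414.1, 327.2, 191.0]
tool_rot: [3.14, 0.002, 0.0]
force: [-0.2, 0.8, -0.8]
width: 35.8
```

Run:
```python
from h import *
s=ctrl.read_state(); print(s["clock"],s["eef_pos"],s["tool_rot"],s["width"],s["force"])
show("wrist","pics/w3.png")
show("side","pics/s3.png",(150,80,300,230),4)
```

```text
7.275 [414.10486058 327.24247684 190.99800906] [3.13973859e+00 2.16667143e-03 5.54107568e-05] 35.83043241525193 [-0.23314897  0.82659929 -0.76914245]
```

View pics/w3.png

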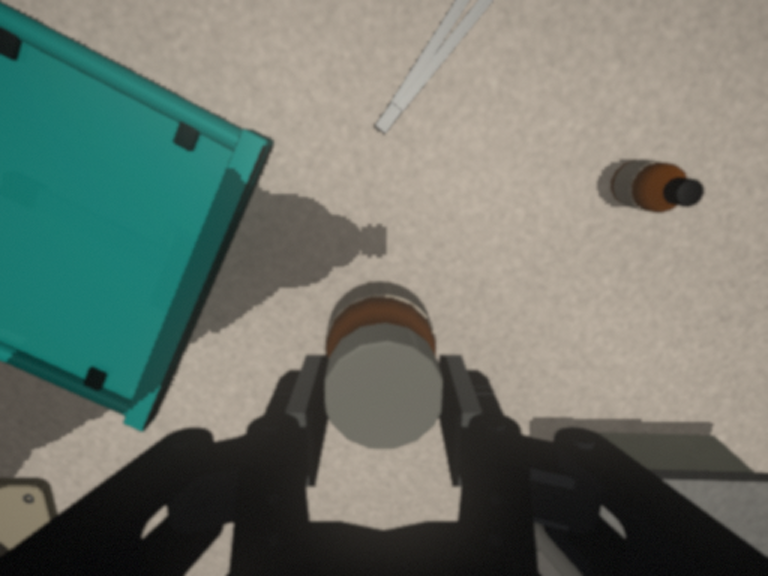

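View pics/s3.png

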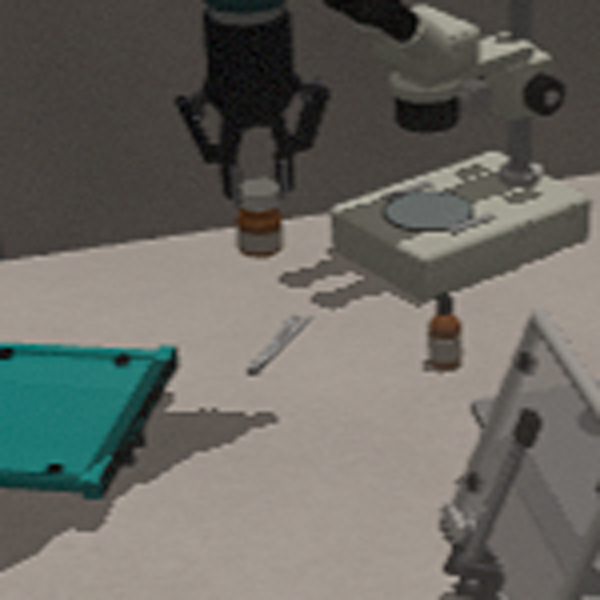

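Call:
move_arm(moves=[[[0.03, 0.02, -0.03, 0, 0, 0], [0.07, 0.045, -0.04, 0, 0, 0.1], [0.115, 0.075, -0.04, 0, 0, 0.25], [0.16, 0.105, -0.04, 0, 0, 0.4], [0.2, 0.135, -0.04, 0, 0, 0.55], [0.235, 0.17, -0.04, 0, 0, 0.7], [0.249, 0.205, -0.03, 0, 0, 0.785], [0.2495, 0.2325, -0.02, 0, 0, 0.785], [0.2495, 0.2325, 0.02, 0, 0, 0.785], [0.2495, 0.2325, 0.06, 0, 0, 0.785], [0.2495, 0.2325, 0.07, 0, 0, 0.785], [0.2495, 0.2325, 0.075, 0, 0, 0.785], [0.2495, 0.2325, 0.075, 0, 0, 0.785], [0.2495, 0.2325, 0.075, 0, 0, 0.785]]])

```text
clock: 9.12
eef_pos: [665.6, 95.7, 118.8]
tool_rot: [-3.139, -0.002, -0.785]
force: [-0.6, -0.2, -1.7]
width: 35.6
```

Run:
```python
from h import *
s=ctrl.read_state(); print(s["clock"],s["eef_pos"],s["tool_rot"],s["width"],s["force"])
show("wrist","pics/w4.png")
show("scene","pics/c4.png",(160,140,300,280),4)
show("side","pics/s4.png",(250,90,390,230),4)
```

```text
9.125 [665.57795218  95.73061231 118.81597311] [-3.13945664e+00 -1.54902110e-03 -7.84849132e-01] 35.59378742155084 [-0.62461149 -0.21767321 -1.67120267]
```

View pics/w4.png

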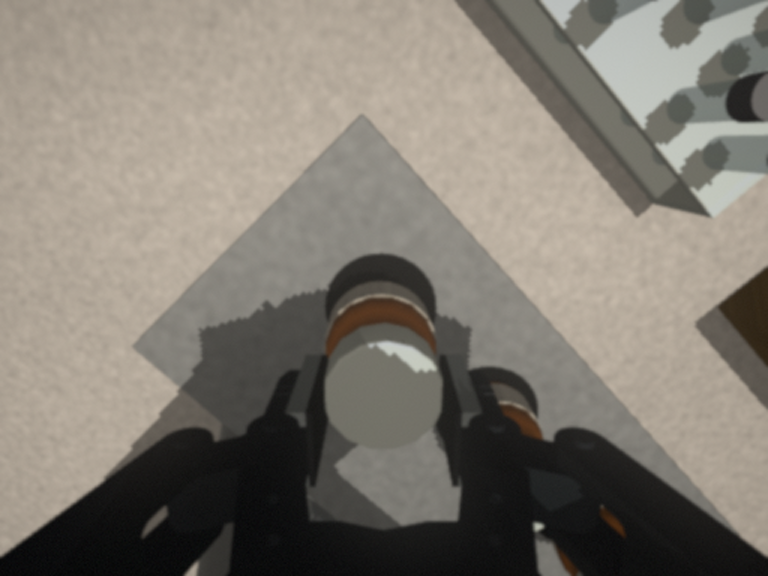

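View pics/c4.png

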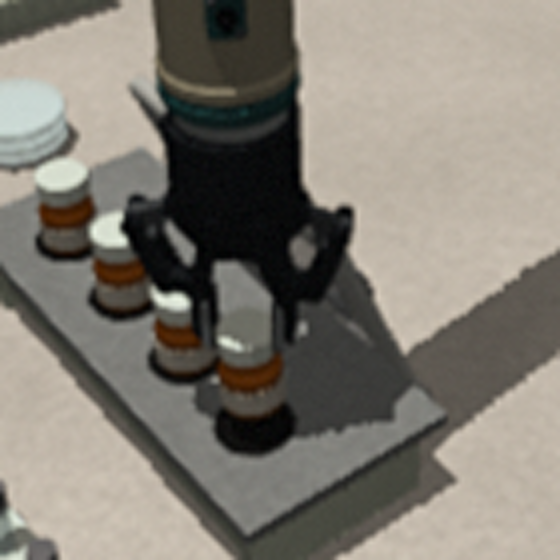

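View pics/s4.png

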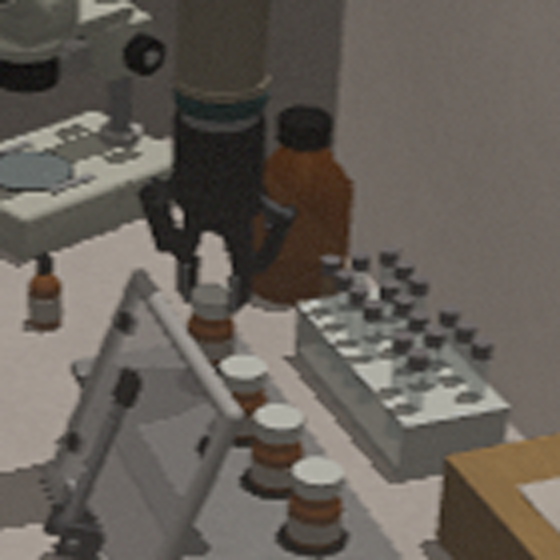

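Run:
```python
from h import *
np.set_printoptions(precision=1,suppress=True)
c=cam("wrist"); s=ctrl.read_state(); print(s["eef_pos"])
im=cv2.resize(c["im"],None,fx=2,fy=2)
for z,r,col in((80,27,(0,255,0)),):
  for cx,cy,col in((664.6,95,(0,255,0)),(664.6,97,(0,0,255))):
    P=np.array([proj(c,[cx+r*np.cos(a),cy+r*np.sin(a),z])*2+.5 for a in np.linspace(0,6.28,80)])
    cv2.polylines(im,[P.astype(np.int32)],True,col,1)
cv2.imwrite("pics/w4o.png",im[300:640,350:680])
```

```text
[664.9  95.6 118.1]
```

View pics/w4o.png

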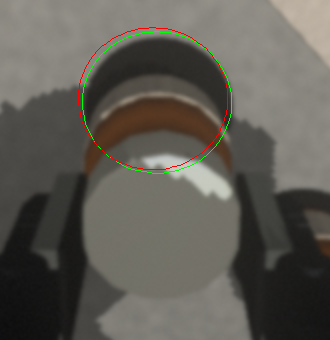

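Call:
move_arm(moves=[[[0, 0, 0.01, 0, 0, 0], [0, 0, 0.018, 0, 0, 0], [0, 0, 0.022, 0, 0, 0], [0, 0, 0.0235, 0, 0, 0], [0, 0, 0.0245, 0, 0, 0], [0, 0, 0.025, 0, 0, 0], [0, 0, 0.025, 0, 0, 0], [0, 0, 0.025, 0, 0, 0]]])

```text
clock: 10.32
eef_pos: [664.6, 95.9, 93.1]
tool_rot: [-3.141, 0.0, -0.785]
force: [-2.4, 0.9, 5.5]
width: 36.0
```

Call:
move_arm(jaw=0.65, moves=[[[0, 0, 0, 0, 0, 0], [0, 0, 0, 0, 0, 0], [0, 0, 0, 0, 0, 0], [0, 0, 0, 0, 0, 0], [0, 0, 0, 0, 0, 0]]])

```text
clock: 10.95
eef_pos: [664.6, 95.5, 92.2]
tool_rot: [-3.142, -0.0, -0.785]
force: [-0.2, -0.1, 0.4]
width: 55.4
```

Call:
move_arm(moves=[[[0, 0, -0.01, 0, 0, 0], [0, 0, -0.04, 0, 0, 0], [0, 0, -0.09, 0, 0, 0], [0, 0, -0.15, 0, 0, 0], [0, 0, -0.2, 0, 0, 0], [0, 0, -0.22, 0, 0, 0], [0, 0, -0.22, 0, 0, 0], [0, 0, -0.22, 0, 0, 0]]])

```text
clock: 11.95
eef_pos: [663.7, 95.5, 311.2]
tool_rot: [3.14, 0.001, -0.785]
force: [1.0, -0.1, -0.6]
width: 55.3
```

Run:
```python
from h import *
s=ctrl.read_state(); print(s["clock"],s["eef_pos"],s["tool_rot"],s["width"],s["force"])
show("wrist","pics/w5.png")
show("scene","pics/c5.png",(140,140,290,290),5)
show("side","pics/s5.png",(240,140,380,270),5)
```

```text
11.95 [663.69510256  95.47565882 311.15049365] [ 3.13995344e+00  1.34109806e-03 -7.85033084e-01] 55.319287379978334 [ 0.95943091 -0.07266552 -0.64968534]
```

View pics/w5.png

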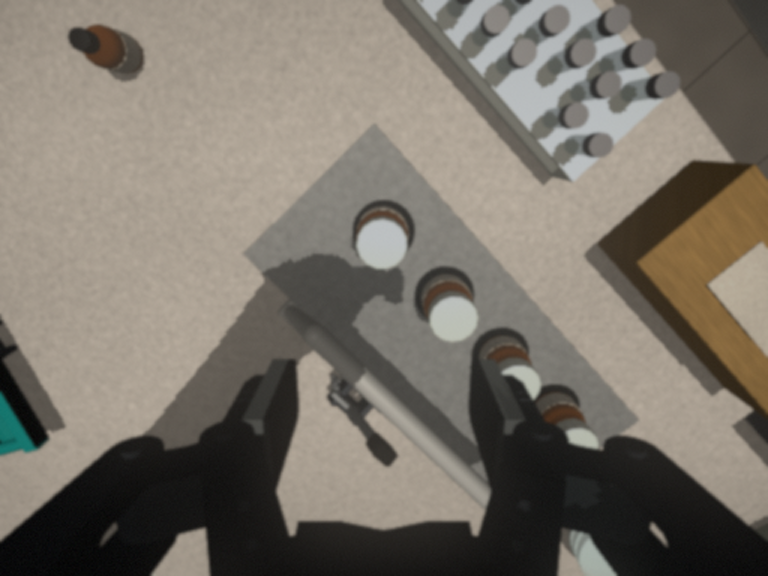

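View pics/c5.png

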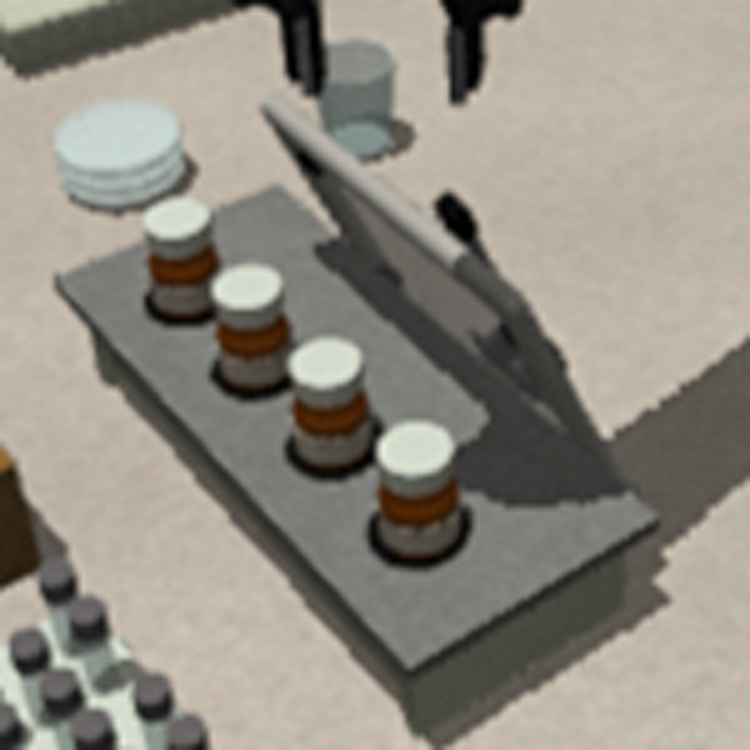

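View pics/s5.png

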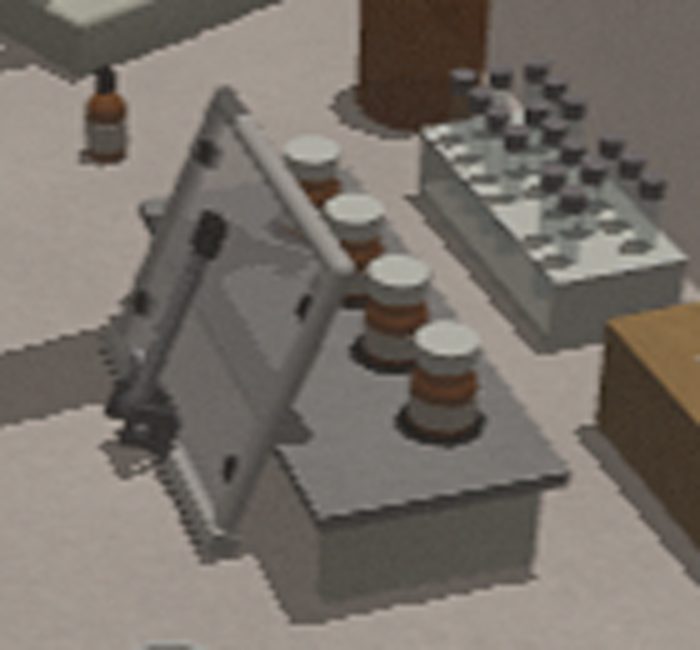

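Call:
move_arm(moves=[[[-0.01, 0.05, 0, 0, 0, -0.15], [-0.02, 0.1, 0, 0, 0, -0.3], [-0.03, 0.14, 0, 0, 0, -0.45], [-0.035, 0.169, 0, 0, 0, -0.6], [-0.035, 0.169, 0, 0, 0, -0.785], [-0.035, 0.169, 0, 0, 0, -0.785], [-0.035, 0.169, 0, 0, 0, -0.785], [-0.035, 0.169, 0, 0, 0, -0.785]]])

```text
clock: 13.1
eef_pos: [520.4, 1.0, 311.9]
tool_rot: [3.142, 0.001, -0.001]
force: [0.0, 0.2, 0.2]
width: 55.5
```

Run:
```python
from h import *
np.set_printoptions(precision=1,suppress=True)
s=ctrl.read_state(); print(s["clock"],s["eef_pos"],s["tool_rot"],s["qpos"],s["force"])
show("wrist","pics/w6.png")
for t in ["shield_rail","shield_base","kickstand_tip","kickstand_hinge"]:
  for n in ("wrist","side","scene"):
    for r in models.place_of(n,t)[:3]: print(t,n,round(float(r["score"]),2),np.array(r["uv"]))
```

```text
13.1 [520.4   1.  311.9] [ 3.1  0.  -0. ] [-0.1  0.3  0.   1.7 -0.   1.1 -0. ] [0.  0.2 0.2]
shield_rail wrist 0.9 [327.3 194.1]
shield_rail side 0.76 [131.1 181.2]
shield_rail side 0.64 [295.3 174.7]
shield_rail scene 0.81 [212.5 181.4]
shield_rail scene 0.61 [434.4 221.8]
shield_base wrist 0.92 [252.4 159.8]
shield_base side 0.68 [182.9 182.4]
shield_base side 0.59 [274.8 230.6]
shield_base scene 0.9 [239.6 219.7]
shield_base scene 0.75 [366.2 229.6]
kickstand_tip wrist 0.62 [280.2 182.5]
kickstand_tip side 0.67 [280.6 185.5]
kickstand_tip side 0.21 [335.8 301.1]
kickstand_tip scene 0.58 [231.4 183.2]
kickstand_tip scene 0.53 [211.6 168.3]
kickstand_tip scene 0.23 [174.6 188.3]
kickstand_hinge wrist 0.85 [243.  158.7]
kickstand_hinge side 0.5 [260.  171.7]
kickstand_hinge side 0.48 [263.4 223.2]
```

View pics/w6.png

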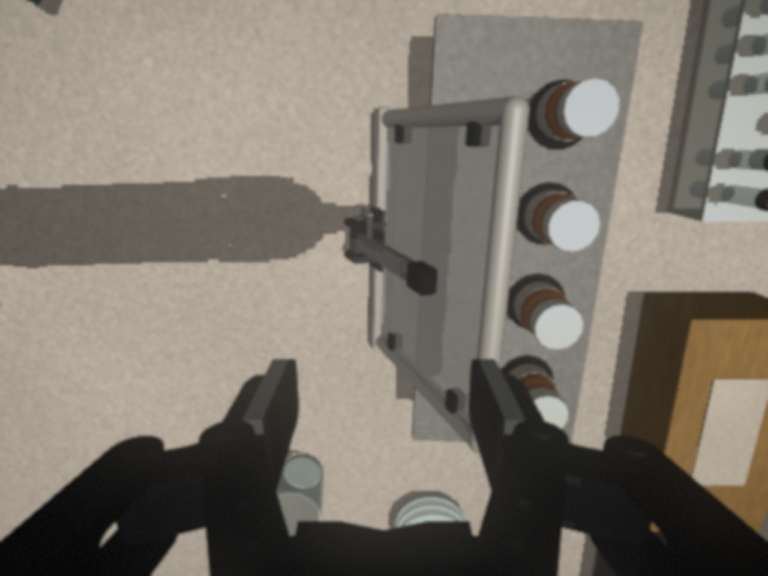

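```bash
cat > sh.py <<'E'
from h import *
np.set_printoptions(precision=2,suppress=True)
def box(x0,x1,y0,y1,z0,z1): return [np.array([x,y,z]) for x in(x0,x1) for y in(y0,y1) for z in(z0,z1)]
BE=[(0,1),(0,2),(0,4),(1,3),(1,5),(2,3),(2,6),(3,7),(4,5),(4,6),(5,7),(6,7)]
def W(v,p):  # v: pivot x,y, yaw, tilt
    return np.array([v[0],v[1],0])+R.from_euler("z",v[2]).as_matrix()@R.from_euler("y",v[3]).as_matrix()@(np.array(p,float)-[10,0,0])
def leg(phi,q): # q in leg frame (x,y,z) at hinge
    return np.array([-30,0,22])+R.from_euler("y",-phi).as_matrix()@np.array(q,float)
def draw(im,c,v,sc,off=(0,0),phi=0,col=(0,255,0)):
    def ln(a,b,col=col):
        p=[tuple(int(t) for t in (proj(c,W(v,q))+.5-off)*sc) for q in(a,b)]; cv2.line(im,*p,col,1,cv2.LINE_AA)
    for b in [box(-10,10,-122,122,0,18),box(-8,8,-110,110,199,215)]:
        for i,j in BE: ln(b[i],b[j])
    b=[leg(phi,q) for q in box(-7,7,-10,10,124,150)]
    for i,j in BE: ln(b[i],b[j],(0,0,255))
    ln(leg(phi,(0,-15,0)),leg(phi,(0,15,0)),(255,0,0)); ln(leg(phi,(0,0,0)),leg(phi,(0,0,138)),(255,0,0))
E
cat > a.py <<'E'
from sh import *
v=[527,-19,-0.03,0.38]
import sys
if len(sys.argv)>1: v=[float(t) for t in sys.argv[1:5]]
for n,(x0,y0,x1,y1),sc in (("wrist",(225,55,375,305),3.0),("side",(255,150,320,260),5),("scene",(180,150,280,250),6)):
    c=cam(n); im=cv2.resize(c["im"][y0:y1,x0:x1],None,fx=sc,fy=sc,interpolation=cv2.INTER_CUBIC); raw=im.copy()
    draw(im,c,v,sc,(x0,y0)); cv2.imwrite(f"pics/o_{n}.png",np.hstack([raw,im])[:600,:])
    print(n, "base",proj(c,W(v,(0,0,0))),"rail",proj(c,W(v,(0,0,207))),"tip",proj(c,W(v,leg(0,(0,0,138)))),"hinge",proj(c,W(v,leg(0,(0,0,0)))))
E
python3 a.py
```

```text
wrist base [253.25 155.64] rail [330.69 195.25] tip [281.71 184.7 ] hinge [239.59 159.35]
side base [272.76 228.86] rail [296.26 175.38] tip [282.39 186.41] hinge [267.02 222.13]
scene base [239.9  219.06] rail [215.88 178.83] tip [229.97 182.17] hinge [244.78 208.91]
```

View pics/o_wrist.png

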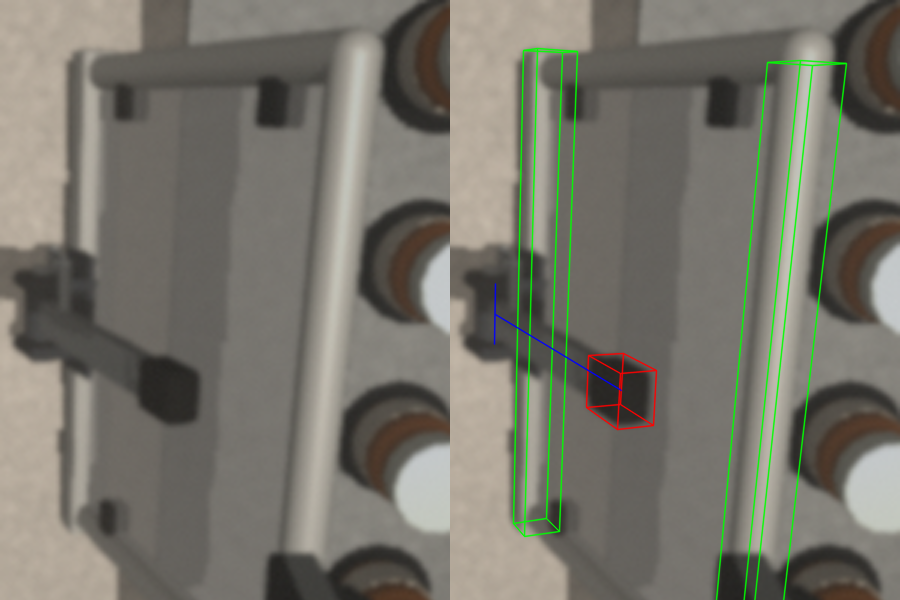

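View pics/o_side.png

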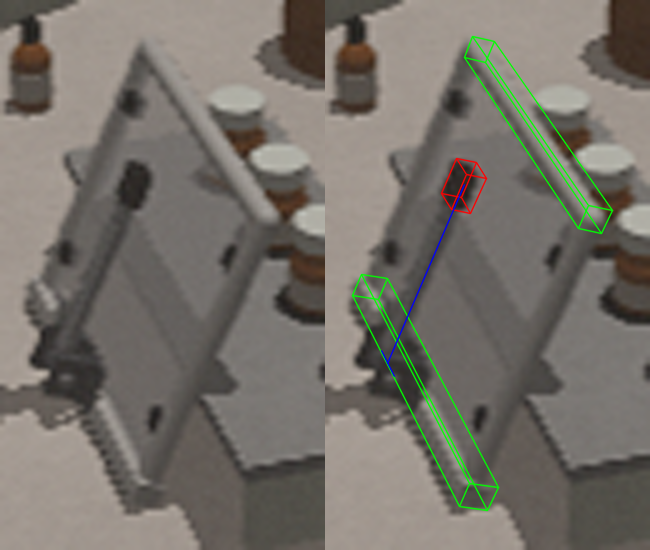

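View pics/o_scene.png

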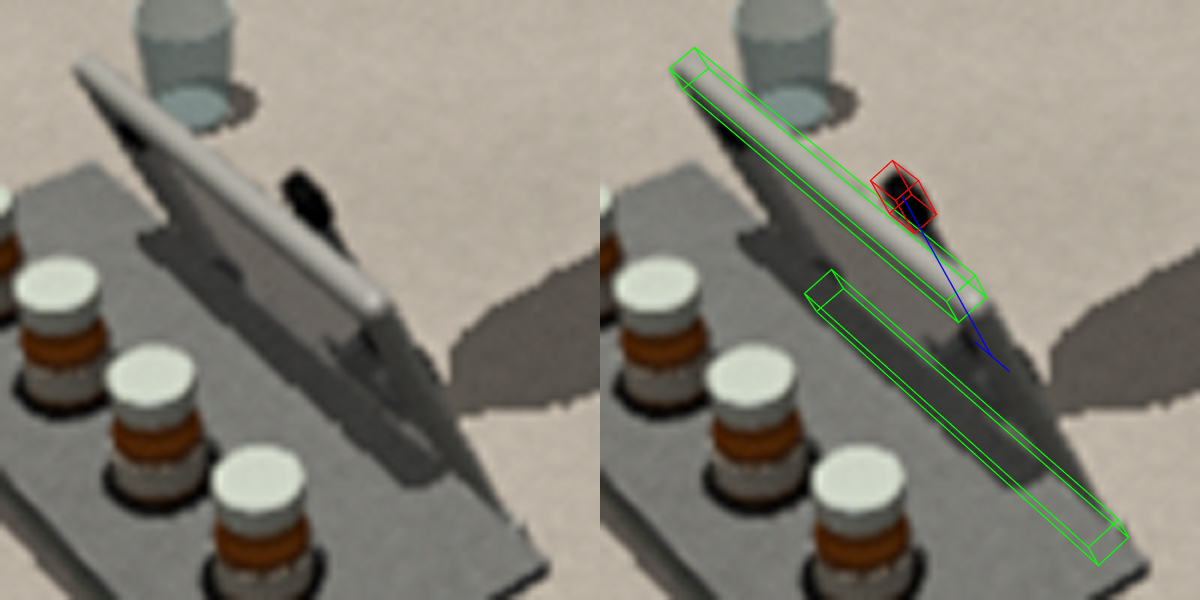

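Run:
```python
from sh import *
v=[526.5,-19,-0.035,.38]
for n,p in dict(hinge=leg(0,(0,0,0)),tip=leg(0,(0,0,138)),foot_back_top=leg(0,(7,0,150)),foot_back_bot=leg(0,(7,0,124)),foot_front_top=leg(0,(-7,0,150)),pane172=(-3,0,172),pane155=(-3,0,155),pane146=(-3,0,146),rail=(0,0,207),railfront=(-8,0,207)).items(): print(n,W(v,p))
for phi in (.4,.7,.85,.95,1.2,1.67): print(phi,W(v,leg(phi,(7,0,150))),W(v,leg(phi,(7,0,124))),W(v,leg(phi,(-7,0,150))))
```

```text
hinge [497.53 -17.99  35.27]
tip [548.69 -19.78 163.42]
foot_back_top [559.63 -20.16 171.97]
foot_back_bot [549.99 -19.82 147.83]
foot_front_top [546.64 -19.71 177.16]
pane172 [578.19 -20.81 164.55]
pane155 [571.89 -20.59 148.76]
pane146 [568.56 -20.47 140.41]
rail [593.95 -21.36 195.94]
railfront [586.53 -21.1  198.91]
0.4 [501.53 -18.13 185.38] [502.05 -18.14 159.38] [487.54 -17.64 185.1 ]
0.7 [457.02 -16.57 179.85] [465.19 -16.85 155.17] [443.73 -16.1  175.45]
0.85 [435.88 -15.83 172.17] [447.65 -16.24 148.99] [423.4  -15.39 165.83]
0.95 [422.53 -15.36 165.33] [436.55 -15.85 143.44] [410.75 -14.95 157.78]
1.2 [392.7  -14.32 142.72] [411.7  -14.98 124.98] [383.15 -13.98 132.48]
1.67 [355.43 -13.01  83.56] [380.4  -13.88  76.36] [351.56 -12.87  70.11]
```

Run:
```python
from sh import *
s=ctrl.read_state(); p=s["eef_pos"]
Rt=R.from_euler("xyz",s["tool_rot"]).as_matrix()
outs=[]
for n in("side","scene","wrist"):
    c=cam(n); u=proj(c,p); sc=4
    x0,y0=(int(u[0])-60,int(u[1])-70) if n!="wrist" else (170,190)
    im=cv2.resize(c["im"][y0:y0+130,x0:x0+(120 if n!="wrist" else 170)],None,fx=sc,fy=sc,interpolation=cv2.INTER_CUBIC)
    for k,col in((0,(0,0,255)),(-19,(0,255,0)),(-40,(255,0,0)),(-73,(0,255,255))):
        a=[(proj(c,p+Rt@np.array([x,0,k]))+.5-(x0,y0))*sc for x in(-28,28)]
        cv2.line(im,*[tuple(int(t) for t in q) for q in a],col,1,cv2.LINE_AA)
    cv2.imwrite(f"pics/tip_{n}.png",im)
```

```text
(no output)
```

View pics/tip_side.png

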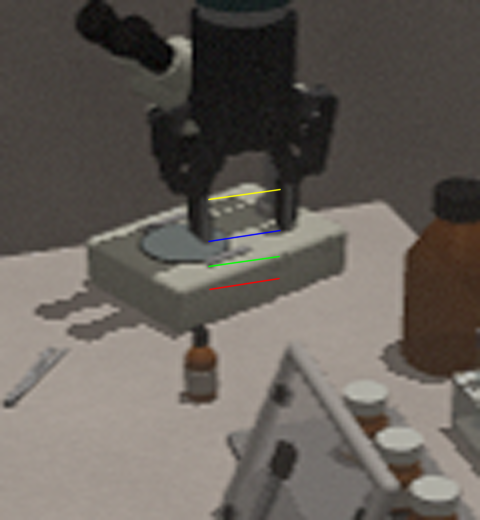

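View pics/tip_scene.png

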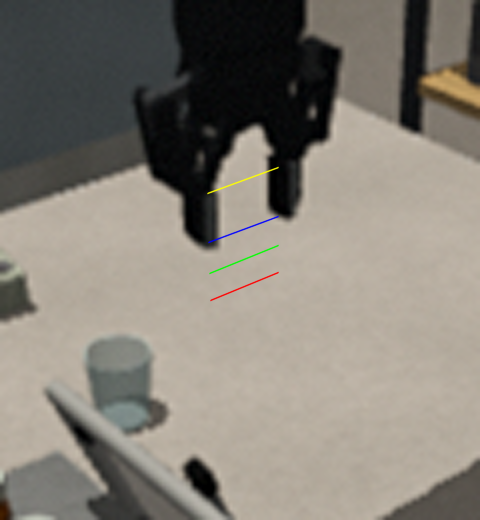

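View pics/tip_wrist.png

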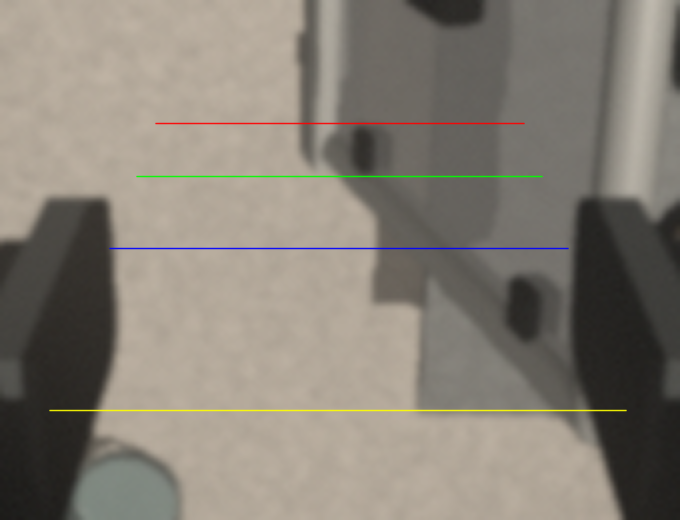

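Call:
move_arm(jaw=0.45, moves=[[[0.01, 0.01, 0.03, 0, 0, 0], [0.023, 0.021, 0.06, 0, 0, 0], [0.023, 0.021, 0.1, 0, 0, 0], [0.023, 0.021, 0.125, 0, 0, 0], [0.023, 0.021, 0.131, 0, 0, 0], [0.023, 0.021, 0.131, 0, 0, 0], [0.023, 0.021, 0.131, 0, 0, 0]]])

```text
clock: 14.92
eef_pos: [544.3, -20.3, 182.6]
tool_rot: [-3.142, -0.002, 0.0]
force: [-0.8, -0.3, -0.5]
width: 38.5
```

```bash
cat > b.py <<'E'
from sh import *
import sys
tag=sys.argv[1]; v=[526.5,-19,-0.035,.38]
s=ctrl.read_state(); print(s["clock"],s["eef_pos"],s["tool_rot"],s["width"],s["force"])
p=s["eef_pos"];Rt=R.from_euler("xyz",s["tool_rot"]).as_matrix()
for n,(x0,y0,x1,y1),sc in (("side",(235,120,335,240),5),("scene",(165,90,285,210),5),("wrist",(150,100,380,290),3)):
    c=cam(n); im=cv2.resize(c["im"][y0:y1,x0:x1],None,fx=sc,fy=sc,interpolation=cv2.INTER_CUBIC)
    cv2.imwrite(f"pics/{tag}_{n}.png",im)
E
python3 b.py d1
```

```text
14.925 [544.32 -20.26 182.57] [-3.14 -0.    0.  ] 38.50945975996002 [-0.78 -0.33 -0.52]
```

View pics/d1_side.png

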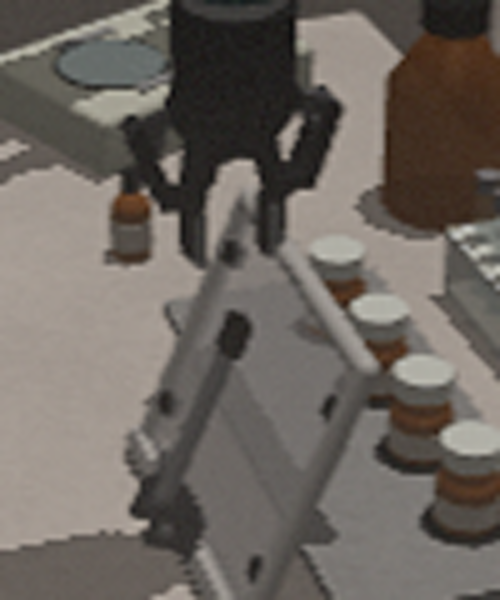

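View pics/d1_scene.png

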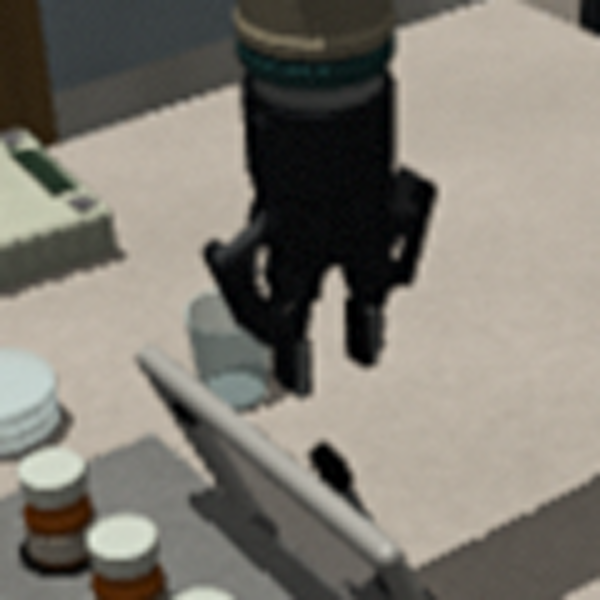

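View pics/d1_wrist.png

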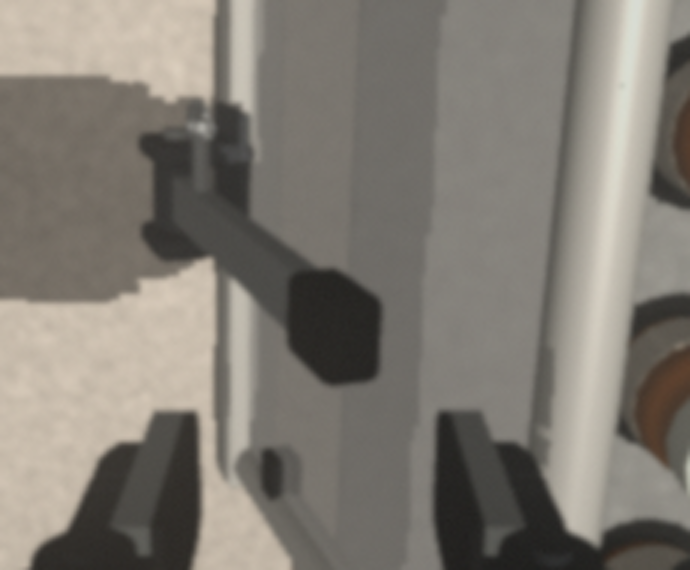

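Run:
```python
from sh import *
c=cam("wrist");v=[526.5,-19,-0.035,.38]
f=lambda a:(a[0]/3+150,a[1]/3+100)
# foot end face corners (top-most face = end). observed polygon
for a in [(380,308),(378,372),(335,384),(288,330),(290,280),(330,268)]:
    print(a, onz(c,f(a),172)[:2], onz(c,f(a),148)[:2],onz(c,f(a),177)[:2])
for b in box(-7,7,-10,10,124,150): print(b,(proj(c,W(v,leg(0,b)))-(150,100))*3, W(v,leg(0,b)))
print("rail", [(proj(c,W(v,(dx,0,207)))-(150,100))*3 for dx in(-8,0,8)])
```

```text
(380, 308) [557.97 -12.5 ] [559.72 -20.88] [557.6  -10.75]
(378, 372) [557.83 -27.05] [559.57 -37.28] [557.47 -24.92]
(335, 384) [548.61 -29.85] [549.18 -40.43] [548.49 -27.64]
(288, 330) [538.58 -17.42] [537.88 -26.43] [538.72 -15.54]
(290, 280) [539.09  -6.31] [538.46 -13.92] [539.22  -4.73]
(330, 268) [547.41  -3.7 ] [547.83 -10.98] [547.33  -2.19]
[ -7 -10 124] [282.31 349.26] [536.65 -29.36 153.02]
[ -7 -10 150] [324.49 393.32] [546.29 -29.7  177.16]
[ -7  10 124] [284.47 267.67] [537.35  -9.37 153.02]
[ -7  10 150] [328.2  303.49] [546.99  -9.71 177.16]
[  7 -10 124] [337.19 342.96] [549.64 -29.82 147.83]
[  7 -10 150] [384.43 385.23] [559.28 -30.15 171.97]
[  7  10 124] [340.77 263.07] [550.34  -9.83 147.83]
[  7  10 150] [389.81 297.45] [559.98 -10.17 171.97]
rail [array([541.97, 399.29]), array([577.52, 393.92]), array([611.93, 388.71])]
```

Call:
move_arm(moves=[[[0, 0, 0.015, 0, 0, 0], [0, 0, 0.03, 0, 0, 0], [0, 0, 0.04, 0, 0, 0], [0, 0, 0.048, 0, 0, 0], [0, 0, 0.053, 0, 0, 0], [0, 0, 0.056, 0, 0, 0], [0, 0, 0.057, 0, 0, 0], [0, 0, 0.057, 0, 0, 0]]])

```text
clock: 16.12
eef_pos: [543.5, -20.3, 124.5]
tool_rot: [-3.142, -0.0, -0.0]
force: [-0.2, 1.2, -0.4]
width: 38.2
```

```bash
python3 b.py d2
```

```text
16.125 [543.48 -20.28 124.53] [-3.14 -0.   -0.  ] 38.22288584166092 [-0.21  1.21 -0.36]
```

View pics/d2_side.png

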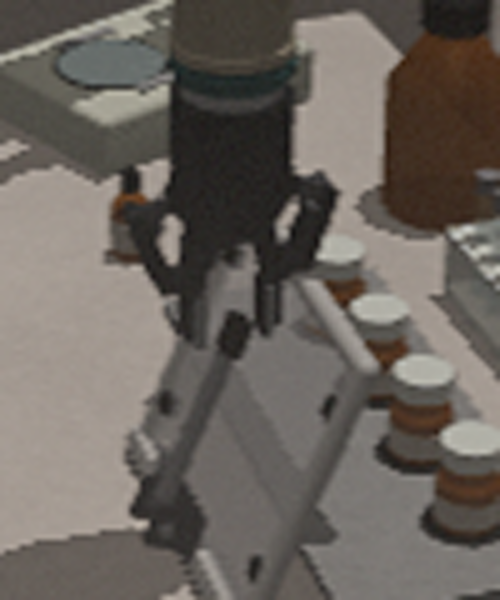

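View pics/d2_scene.png

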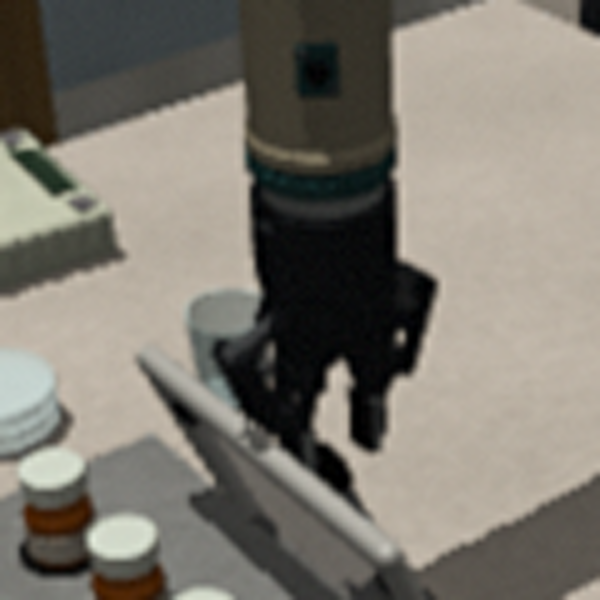

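View pics/d2_wrist.png

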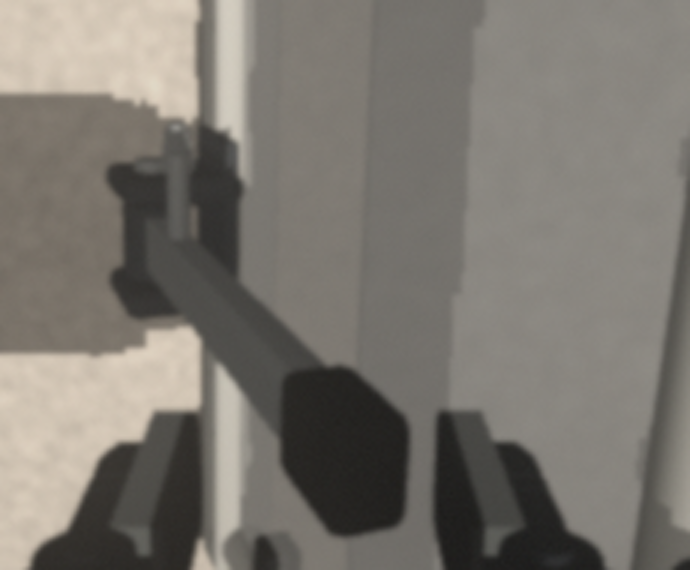

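Call:
move_arm(moves=[[[-0.006, 0, 0, 0, 0, 0], [-0.015, 0, 0.001, 0, 0, 0], [-0.026, 0, 0.002, 0, 0, 0], [-0.038, 0, 0.003, 0, 0, 0], [-0.05, 0, 0.004, 0, 0, 0], [-0.062, 0, 0.004, 0, 0, 0], [-0.074, 0, 0.004, 0, 0, 0], [-0.085, 0, 0.004, 0, 0, 0], [-0.085, 0, 0.004, 0, 0, 0]]])

```text
clock: 17.4
eef_pos: [457.1, -20.3, 120.3]
tool_rot: [-3.142, 0.001, -0.0]
force: [0.7, 0.2, 0.2]
width: 38.2
```

```bash
python3 b.py d3
```

```text
17.4 [457.1  -20.34 120.31] [-3.14  0.   -0.  ] 38.245739689327515 [0.66 0.21 0.2 ]
```

View pics/d3_side.png

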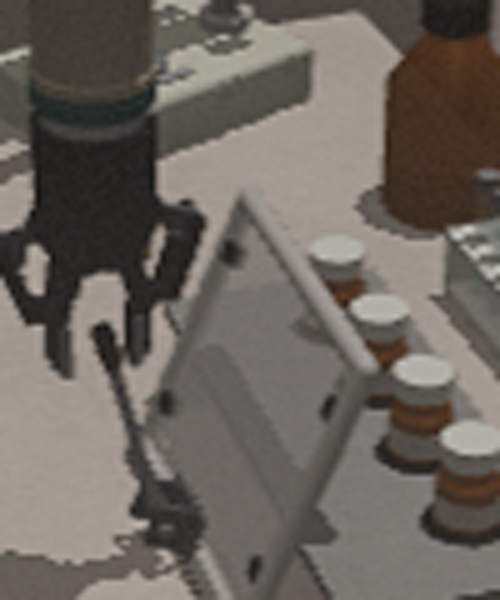

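View pics/d3_wrist.png

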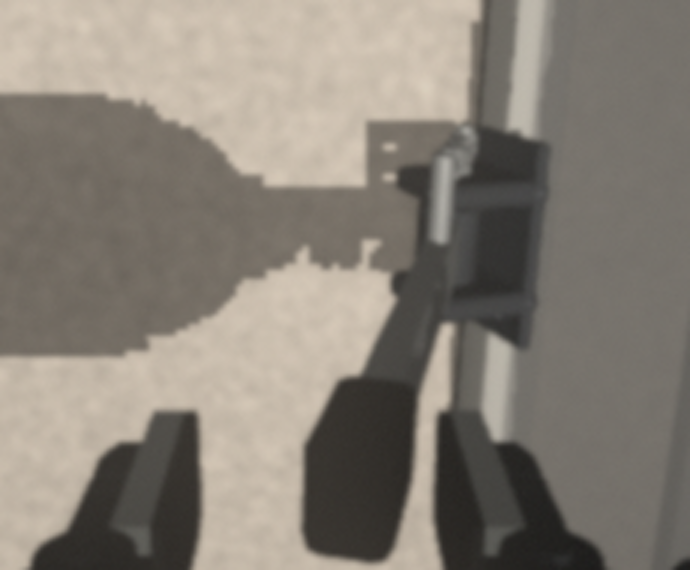

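Call:
move_arm(moves=[[[-0.01, 0, 0, 0, 0, 0], [-0.02, 0, 0, 0, 0, 0], [-0.03, 0, 0, 0, 0, 0], [-0.04, 0, 0, 0, 0, 0], [-0.048, 0, 0, 0, 0, 0], [-0.053, 0, 0, 0, 0, 0], [-0.053, 0, 0, 0, 0, 0], [-0.053, 0, 0, 0, 0, 0], [-0.053, 0, 0, 0, 0, 0]]])

```text
clock: 18.68
eef_pos: [405.7, -20.2, 120.3]
tool_rot: [-3.142, -0.0, 0.0]
force: [-0.4, 0.0, 0.8]
width: 38.3
```

```bash
python3 b.py d4
```

```text
18.675 [405.69 -20.24 120.29] [-3.14 -0.    0.  ] 38.341849215241034 [-0.43  0.05  0.77]
```

View pics/d4_side.png

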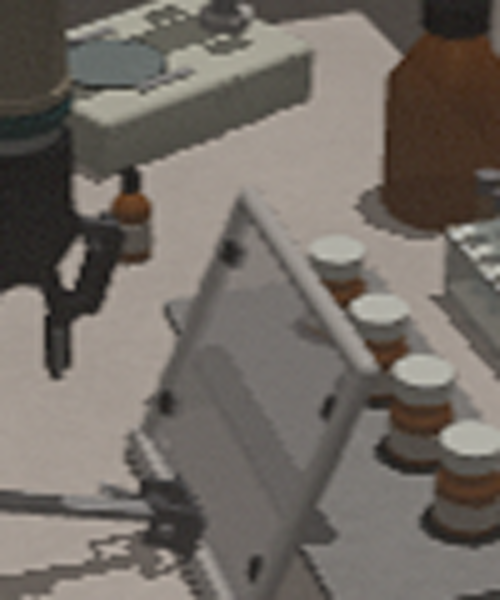

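View pics/d4_wrist.png

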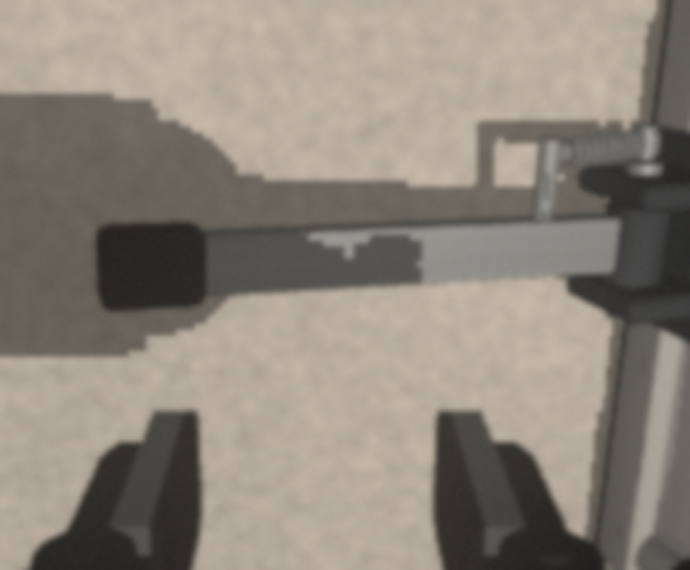

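```bash
cat >> h.py <<'E'
def rel(P,Rm):
    s=ctrl.read_state(); R0=R.from_euler("xyz",s["tool_rot"])
    return np.r_[R0.inv().apply(np.asarray(P)-s["eef_pos"])/1000, (R0.inv()*Rm).as_rotvec()]
E
python3 - <<'E'
from sh import *
np.set_printoptions(precision=4,suppress=True)
v=[526.5,-19,-0.035,.38]
Rt=R.from_euler("xyz",[np.pi,0.38,-0.035])
print(Rt.as_matrix())
for z in (230,150): print(z,W(v,(0,0,z)),rel(W(v,(0,0,z)),Rt))
E
```

```text
[[ 0.9281 -0.035  -0.3707]
 [-0.0325 -0.9994  0.013 ]
 [-0.3709  0.     -0.9287]]
230 [602.4785 -21.6603 217.3021] [ 0.197   0.0014 -0.097   0.0066 -0.38    0.0345]
150 [572.823  -20.622  143.0089] [ 0.1674  0.0003 -0.0227  0.0066 -0.38    0.0345]
```

Call:
move_arm(jaw=0.6, moves=[[[0, 0, -0.04, 0, 0, 0], [0, 0, -0.09, 0, 0, 0], [0.02, 0, -0.14, 0, 0, 0], [0.06, 0, -0.17, 0, 0, 0.01], [0.11, 0, -0.18, 0, -0.1, 0.02], [0.16, 0.001, -0.18, 0, -0.2, 0.03], [0.19, 0.001, -0.17, 0.005, -0.3, 0.034], [0.208, 0.0014, -0.14, 0.0066, -0.38, 0.0345], [0.208, 0.0014, -0.125, 0.0066, -0.38, 0.0345], [0.208, 0.0014, -0.125, 0.0066, -0.38, 0.0345], [0.208, 0.0014, -0.125, 0.0066, -0.38, 0.0345]]])

```text
clock: 20.2
eef_pos: [613.3, -21.7, 247.9]
tool_rot: [-3.142, 0.377, -0.035]
force: [0.6, 0.3, 1.0]
width: 51.4
```

```bash
python3 b.py e1
python3 - <<'E'
from sh import *
np.set_printoptions(precision=4,suppress=True)
v=[526.5,-19,-0.035,.38]
Rt=R.from_euler("xyz",[np.pi,0.38,-0.035])
for z in (230,150): print(z,rel(W(v,(0,0,z)),Rt))
c=cam("wrist"); sc=1.5
im=cv2.resize(c["im"],None,fx=sc,fy=sc,interpolation=cv2.INTER_CUBIC); draw(im,c,v,sc,phi=1.67); cv2.imwrite("pics/e1o.png",im)
E
```

```text
20.2 [613.31 -21.75 247.89] [-3.14  0.38 -0.03] 51.35542248841442 [0.63 0.34 0.99]
230 [ 0.0009  0.0004  0.0325 -0.0002 -0.004   0.0001]
150 [ 0.0006  0.0004  0.1125 -0.0002 -0.004   0.0001]
```

View pics/e1_side.png

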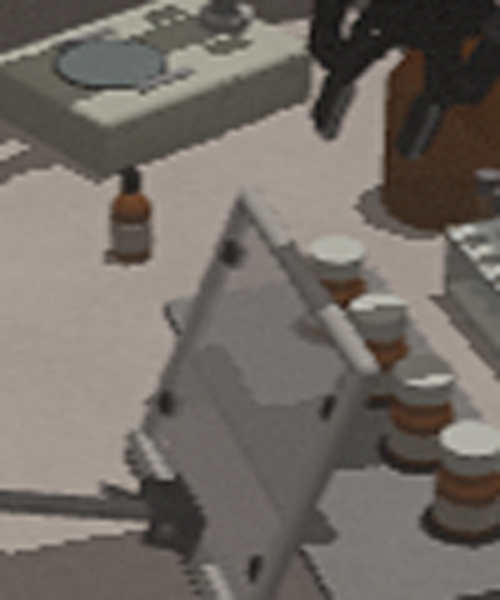

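View pics/e1o.png

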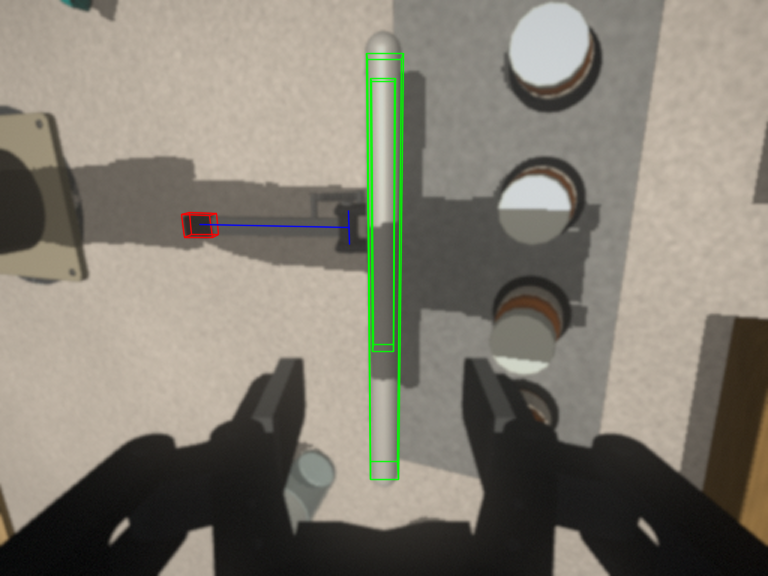

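View pics/e1_scene.png

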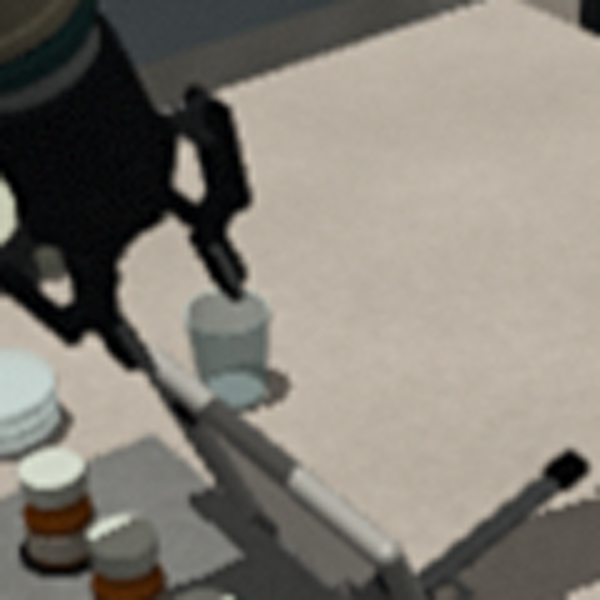

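Call:
move_arm(moves=[[[0, 0, 0.03, 0, 0, 0], [0, 0, 0.06, 0, 0, 0], [0.0005, 0, 0.08, 0, -0.003, 0], [0.0005, 0, 0.095, 0, -0.003, 0], [0.0005, 0, 0.106, 0, -0.003, 0], [0.0005, 0, 0.112, 0, -0.003, 0], [0.0005, 0, 0.112, 0, -0.003, 0], [0.0005, 0, 0.112, 0, -0.003, 0]]])

```text
clock: 21.4
eef_pos: [572.8, -20.3, 141.6]
tool_rot: [3.142, 0.382, -0.035]
force: [-0.4, 0.7, 0.7]
width: 51.0
```

```bash
python3 b.py e2
python3 - <<'E'
from sh import *
v=[526.5,-19,-0.035,.38]
c=cam("wrist"); sc=1.5
im=cv2.resize(c["im"],None,fx=sc,fy=sc,interpolation=cv2.INTER_CUBIC); draw(im,c,v,sc,phi=1.67); cv2.imwrite("pics/e2o.png",im)
E
```

```text
21.4 [572.83 -20.27 141.56] [ 3.14  0.38 -0.03] 51.00927933251485 [-0.37  0.66  0.67]
```

View pics/e2_side.png

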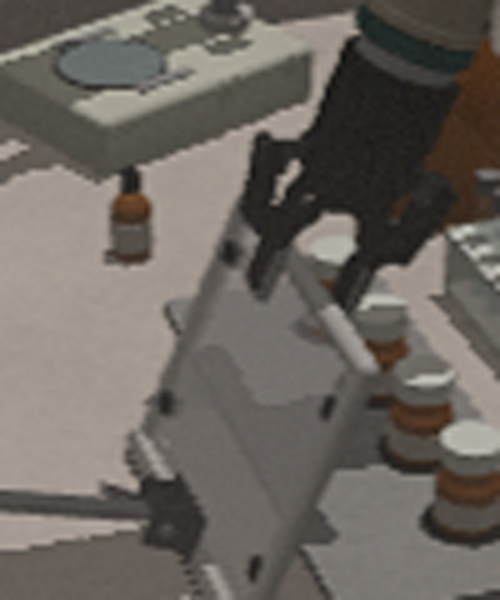

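View pics/e2o.png

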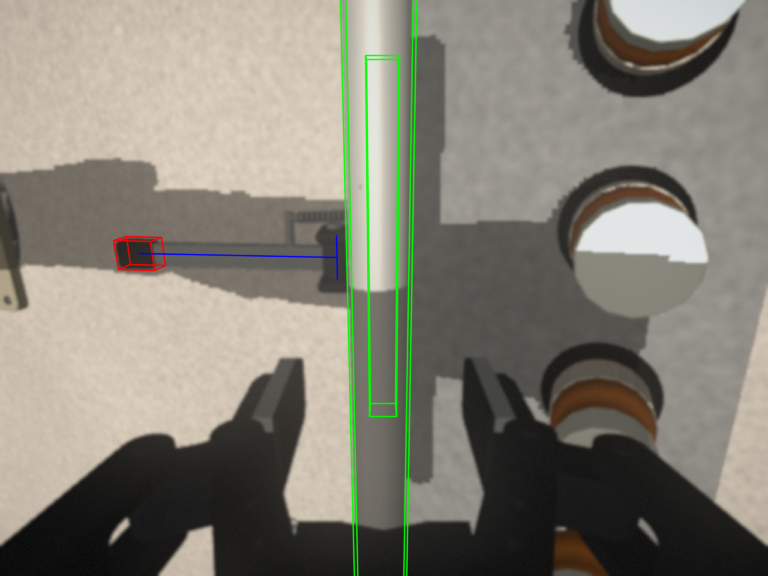

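Call:
move_arm(moves=[[[-0.001, 0, 0, 0, 0, 0], [-0.001, 0, 0, 0, 0, 0], [-0.001, 0, 0, 0, 0, 0]]])

```text
clock: 21.98
eef_pos: [571.3, -20.2, 141.5]
tool_rot: [-3.142, 0.383, -0.035]
force: [-0.1, 0.1, -0.5]
width: 51.1
```

Call:
move_arm(jaw=0, moves=[[[0, 0, 0, 0, 0, 0], [0, 0, 0, 0, 0, 0], [0, 0, 0, 0, 0, 0], [0, 0, 0, 0, 0, 0], [0, 0, 0, 0, 0, 0], [0, 0, 0, 0, 0, 0], [0, 0, 0, 0, 0, 0], [0, 0, 0, 0, 0, 0]]])

```text
clock: 22.98
eef_pos: [571.4, -20.2, 141.6]
tool_rot: [-3.142, 0.383, -0.035]
force: [0.7, -0.1, 2.5]
width: 14.3
```

```bash
python3 b.py e3
python3 - <<'E'
from sh import *
np.set_printoptions(precision=4,suppress=True)
s=ctrl.read_state(); print(s["torque"])
E
```

```text
22.975 [571.39 -20.21 141.59] [-3.14  0.38 -0.03] 14.294852537107348 [ 0.73 -0.11  2.5 ]
[-0.0181 -0.2507  0.0648]
```

View pics/e3_side.png

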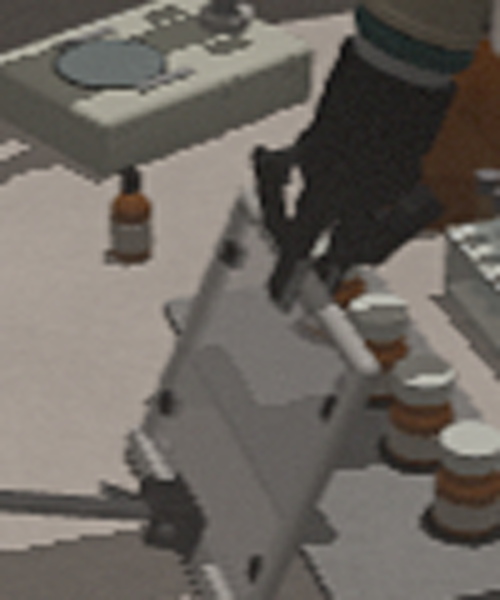

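View pics/e3_wrist.png

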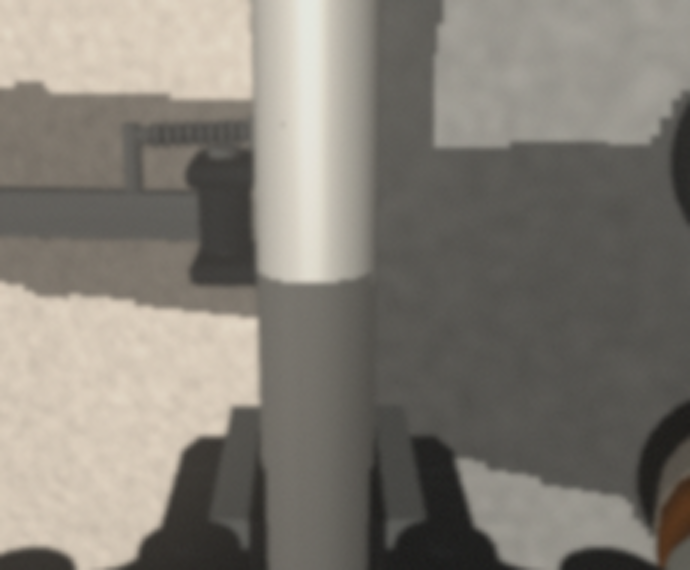

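```bash
cat > arc.py <<'E'
from sh import *
import sys
np.set_printoptions(precision=4,suppress=True,linewidth=200)
piv=np.array([526.5,-19,0]);yaw=-0.035
s=ctrl.read_state(); R0=R.from_euler("xyz",s["tool_rot"]); P0=s["eef_pos"]; ax=R.from_euler("z",yaw).apply([0,1,0])
for d in [float(t) for t in sys.argv[1:]]:
    D=R.from_rotvec(-d*ax); P=piv+D.apply(P0-piv)
    print(d, np.round(np.r_[R0.inv().apply(P-P0)/1000,(R0.inv()*D*R0).as_rotvec()],4).tolist(), P)
E
python3 arc.py 0.02 0.05 0.08 .11 .14 .17 .2 .25 .3 .34 .36 .37 .38; python3 -c "
from h import *
s=ctrl.read_state();print(s['tool_rot'])"
```

```text
0.02 [-0.003, -0.0, 0.0003, -0.0, 0.02, 0.0] [568.5693 -20.1292 142.455 ]
0.05 [-0.0074, -0.0, 0.0007, -0.0, 0.05, 0.0] [564.28   -19.979  143.6532]
0.08 [-0.0118, -0.0, 0.0014, -0.0, 0.08, 0.0] [559.9567 -19.8277 144.7221]
0.11 [-0.0162, -0.0, 0.0021, -0.0, 0.11, 0.0] [555.6033 -19.6752 145.6608]
0.14 [-0.0206, -0.0, 0.003, -0.0, 0.14, 0.0] [551.2237 -19.5219 146.4684]
0.17 [-0.0249, -0.0, 0.004, -0.0, 0.17, 0.0] [546.8219 -19.3677 147.1442]
0.2 [-0.0292, -0.0, 0.0052, -0.0, 0.2, 0.0] [542.4018 -19.213  147.6875]
0.25 [-0.0363, -0.0, 0.0074, -0.0, 0.25, 0.0] [535.0052 -18.954  148.2976]
0.3 [-0.0433, -0.0, 0.0099, -0.0, 0.3, 0.0] [527.5873 -18.6943 148.537 ]
0.34 [-0.0488, -0.0, 0.0122, -0.0, 0.34, 0.0] [521.6502 -18.4864 148.4612]
0.36 [-0.0515, -0.0, 0.0134, -0.0, 0.36, 0.0] [518.6839 -18.3825 148.3343]
0.37 [-0.0528, -0.0, 0.0141, -0.0, 0.37, 0.0] [517.2019 -18.3306 148.2485]
0.38 [-0.0541, -0.0, 0.0147, -0.0, 0.38, 0.0] [515.7208 -18.2788 148.1479]
[ 3.14158795  0.382803   -0.03494272]
```

Do the first half, then check.

Call:
move_arm(moves=[[[-0.0015, 0, 0.0001, 0, 0.01, 0], [-0.003, 0, 0.0003, 0, 0.02, 0], [-0.0051, 0, 0.0005, 0, 0.035, 0], [-0.0074, 0, 0.0007, 0, 0.05, 0], [-0.0096, 0, 0.001, 0, 0.065, 0], [-0.0118, 0, 0.0014, 0, 0.08, 0], [-0.014, 0, 0.0017, 0, 0.095, 0], [-0.0162, 0, 0.0021, 0, 0.11, 0], [-0.0184, 0, 0.0025, 0, 0.125, 0], [-0.0206, 0, 0.003, 0, 0.14, 0], [-0.0228, 0, 0.0035, 0, 0.155, 0], [-0.0249, 0, 0.004, 0, 0.17, 0], [-0.0271, 0, 0.0046, 0, 0.185, 0], [-0.0292, 0, 0.0052, 0, 0.2, 0], [-0.0292, 0, 0.0052, 0, 0.2, 0], [-0.0292, 0, 0.0052, 0, 0.2, 0]]])

```text
clock: 25.12
eef_pos: [542.1, -19.3, 148.1]
tool_rot: [3.141, 0.182, -0.035]
force: [0.4, 0.0, 6.2]
width: 14.5
```

```bash
python3 b.py f1; python3 arc.py .05 .1 .14 .16 .17 .18 .19; python3 -c "
from h import *
s=ctrl.read_state();print(s['tool_rot'],s['torque'])"
```

```text
25.125 [542.13 -19.32 148.06] [ 3.14  0.18 -0.04] 14.45627565614745 [0.38 0.04 6.24]
0.05 [-0.0074, -0.0, 0.0008, -0.0, 0.05, 0.0] [534.7601 -19.0449 148.6398]
0.1 [-0.0148, -0.0, 0.0019, -0.0, 0.1, 0.0] [527.3254 -18.7846 148.8667]
0.14 [-0.0206, -0.0, 0.003, -0.0, 0.14, 0.0] [521.3753 -18.5763 148.7803]
0.16 [-0.0235, -0.0, 0.0037, -0.0, 0.16, 0.0] [518.4028 -18.4722 148.6478]
0.17 [-0.0249, -0.0, 0.0041, -0.0, 0.17, 0.0] [516.9176 -18.4202 148.5592]
0.18 [-0.0264, -0.0, 0.0044, -0.0, 0.18, 0.0] [515.4334 -18.3682 148.4559]
0.19 [-0.0278, -0.0, 0.0048, -0.0, 0.19, 0.0] [513.9504 -18.3163 148.3376]
[ 3.14151855  0.1824404  -0.03499656] [-0.03452658  0.05211454  0.01112086]
```

View pics/f1_side.png

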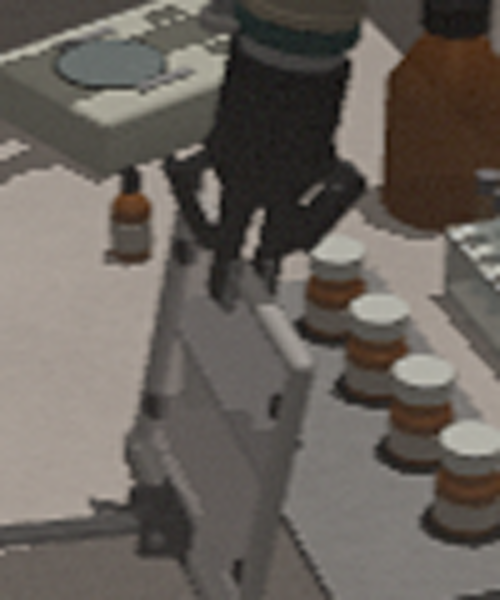

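View pics/f1_wrist.png

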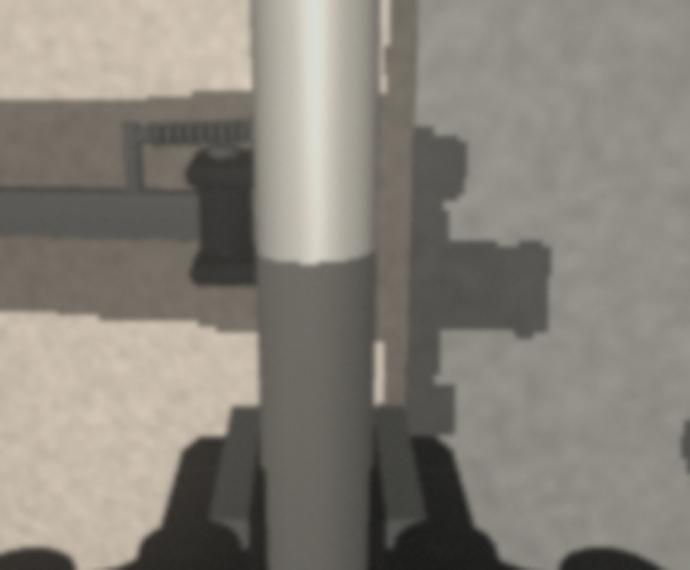

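Call:
move_arm(moves=[[[-0.0022, 0, 0.0002, 0, 0.015, 0], [-0.0044, 0, 0.0004, 0, 0.03, 0], [-0.0066, 0, 0.0007, 0, 0.045, 0], [-0.0089, 0, 0.001, 0, 0.06, 0], [-0.0111, 0, 0.0013, 0, 0.075, 0], [-0.0133, 0, 0.0017, 0, 0.09, 0], [-0.0155, 0, 0.0021, 0, 0.105, 0], [-0.0177, 0, 0.0025, 0, 0.12, 0], [-0.0199, 0, 0.0029, 0, 0.135, 0], [-0.0213, 0, 0.0032, 0, 0.145, 0], [-0.0228, 0, 0.0035, 0, 0.155, 0], [-0.0242, 0, 0.0039, 0, 0.165, 0], [-0.0242, 0, 0.0039, 0, 0.165, 0], [-0.0242, 0, 0.0039, 0, 0.165, 0]]])

```text
clock: 27.02
eef_pos: [517.5, -18.5, 148.9]
tool_rot: [3.141, 0.017, -0.035]
force: [-1.6, -0.5, 10.6]
width: 14.4
```

```bash
python3 b.py f2; python3 arc.py .01 .015 .02; python3 -c "
from h import *
s=ctrl.read_state();print(s['tool_rot'],s['torque'],s['force'])"
```

```text
27.025 [517.5  -18.53 148.9 ] [ 3.14  0.02 -0.04] 14.38628180985528 [-1.56 -0.51 10.64]
0.01 [-0.0015, 0.0, 0.0001, 0.0, 0.01, 0.0] [516.0811 -18.5298 148.8184]
0.015 [-0.0022, 0.0, 0.0002, 0.0, 0.015, 0.0] [515.3376 -18.5038 148.7643]
0.02 [-0.003, 0.0, 0.0003, 0.0, 0.02, 0.0] [514.5943 -18.4777 148.7066]
[ 3.14144578  0.01736252 -0.03516059] [-0.04306329  0.28264898  0.03127887] [-0.76322371 -0.99321535 10.56006311]
```

View pics/f2_side.png

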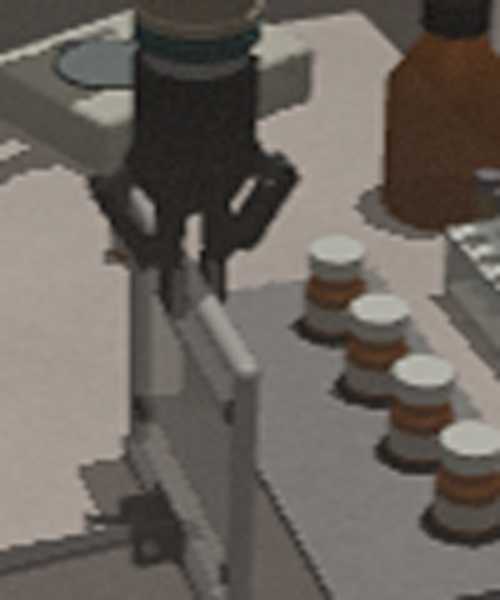

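Call:
move_arm(moves=[[[-0.0007, 0, 0, 0, 0.005, 0], [-0.0013, 0, 0.0001, 0, 0.009, 0], [-0.0019, 0, 0.0001, 0, 0.013, 0], [-0.0025, 0, 0.0001, 0, 0.017, 0], [-0.0025, 0, 0.0001, 0, 0.017, 0], [-0.0025, 0, 0.0001, 0, 0.017, 0], [-0.0025, 0, 0.0001, 0, 0.017, 0]]])

```text
clock: 28.05
eef_pos: [515.1, -18.5, 148.8]
tool_rot: [3.141, 0.0, -0.035]
force: [-1.3, -0.7, 10.0]
width: 14.3
```

```bash
python3 b.py f3
python3 - <<'E'
from sh import *
s=ctrl.read_state();print(s['tool_rot'],s['torque'],s['force'])
v=[526.5,-19,-0.035,0.0]
for n,(x0,y0,x1,y1),sc in (("side",(225,140,325,250),5),("scene",(190,140,330,250),5),("wrist",(0,0,512,384),1.5)):
    c=cam(n); im=cv2.resize(c["im"][y0:y1,x0:x1],None,fx=sc,fy=sc,interpolation=cv2.INTER_CUBIC); draw(im,c,v,sc,(x0,y0),phi=1.67); cv2.imwrite(f"pics/g_{n}.png",im)
E
```

```text
28.05 [515.09 -18.48 148.78] [ 3.14  0.   -0.04] 14.343951552319702 [-1.28 -0.7   9.96]
[ 3.14  0.   -0.04] [-0.05  0.3   0.09] [-1.03 -0.23  9.66]
```

View pics/g_side.png

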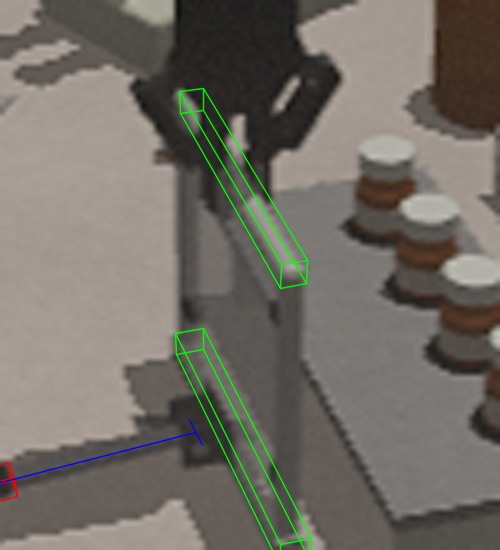

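View pics/g_scene.png

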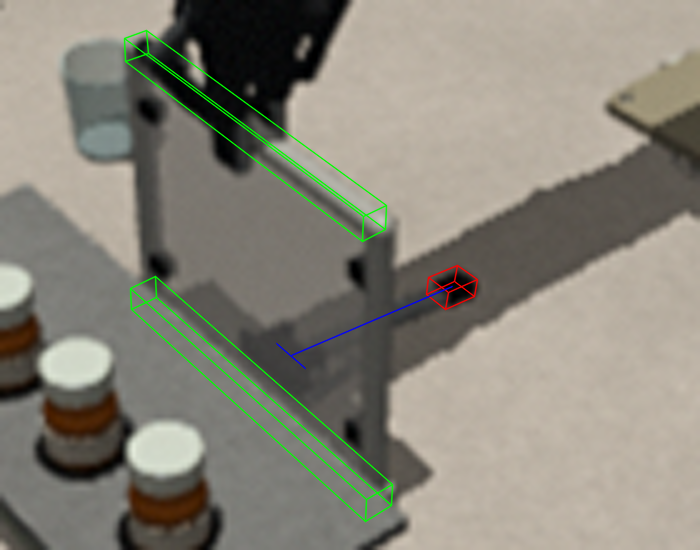

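View pics/g_wrist.png

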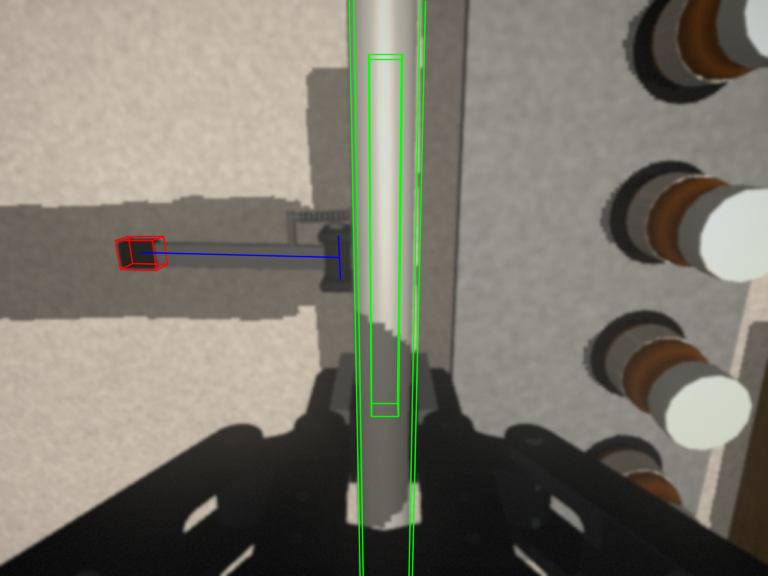

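Call:
move_arm(moves=[[[-0.0006, 0, 0, 0, 0.004, 0], [-0.0012, 0, 0, 0, 0.008, 0], [-0.0012, 0, 0, 0, 0.008, 0], [-0.0012, 0, 0, 0, 0.008, 0], [-0.0012, 0, 0, 0, 0.008, 0]]])

```text
clock: 28.98
eef_pos: [514.7, -18.5, 148.8]
tool_rot: [3.141, -0.009, -0.035]
force: [0.7, -0.6, 8.3]
width: 14.3
```

Run:
```python
from sh import *
np.set_printoptions(precision=4,suppress=True)
for i in range(3):
    cam("side"); s=ctrl.read_state();print(s['eef_pos'],s['tool_rot'],s['torque'],s['force'],s["width"])
show("wrist","pics/g2w.png"); show("side","pics/g2s.png",(225,140,325,250),5)
```

```text
[514.6897 -18.5011 148.8269] [ 3.1414 -0.0091 -0.0351] [-0.1784  0.0012  0.0079] [-0.4879 -1.3045  8.6014] 14.452047480889995
[514.6831 -18.4832 148.835 ] [ 3.1414 -0.0091 -0.0351] [-0.1237  0.0537  0.0144] [ 0.912  -0.6055  9.0678] 14.239633082889997
[514.6709 -18.4707 148.8257] [ 3.1414 -0.0091 -0.0351] [-0.1295 -0.0033  0.0225] [-0.2704 -0.3041  8.6785] 14.746941933728825
```

View pics/g2s.png

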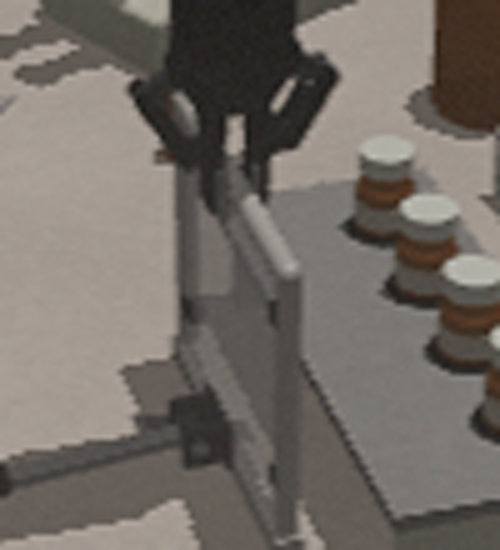

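View pics/g2w.png

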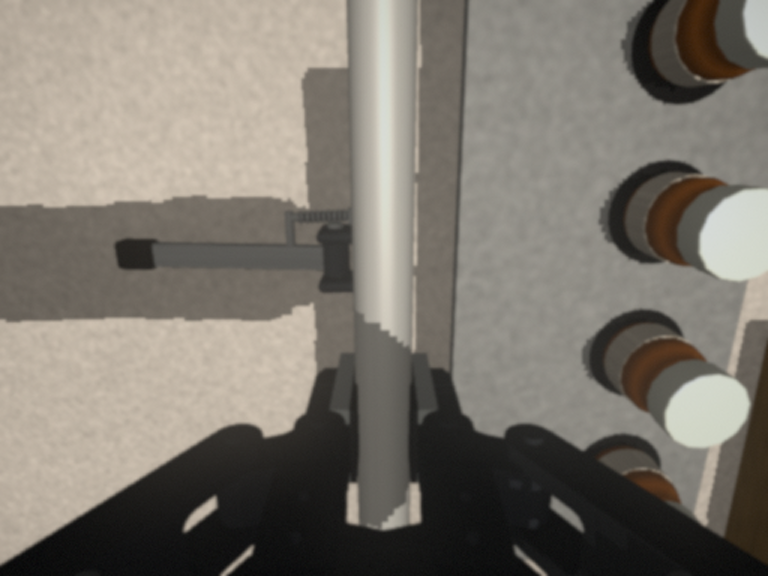

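Run:
```python
from h import *
show("scene","pics/z_scene.png"); 
s=ctrl.read_state();print(s["clock"],s["force"],s["width"])
a=cv2.imread("pics/scene0.png")
b=cv2.imread("pics/z_scene.png"); cv2.imwrite("pics/zz.png",cv2.resize(np.hstack([a,b]),(800,300)))
```

```text
29.275 [-0.10227583 -1.63614992  8.37559236] 14.194700985637638
```

View pics/z_scene.png

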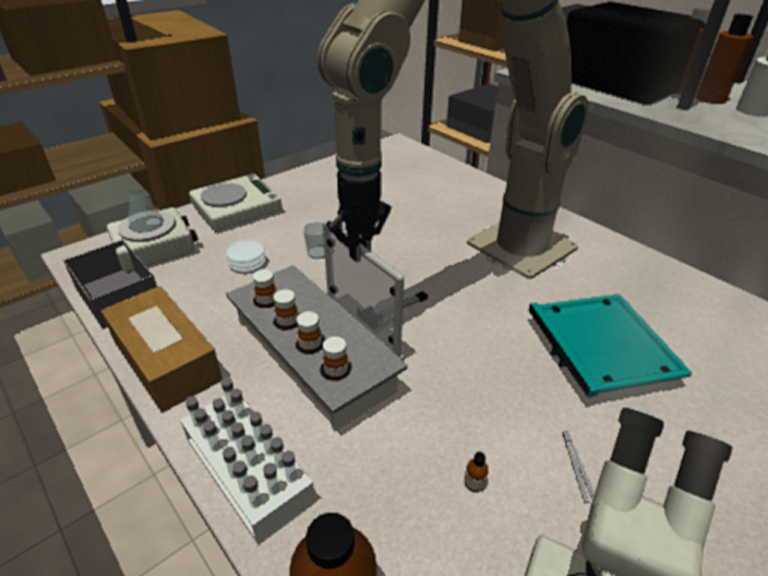

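The picture shows four jars on their pads at (263,285) to (335,357). The shield is upright and held, the kickstand foot is down at (422,296), and the other objects are where they started.

Run:
```python
from h import *
print(job.finish_job())
```

```text
the job is handed in; nothing more can be done
None
```

I handed the job in at about 29 s, with the gripper still holding the shield upright by its top rail.

- **Jar:** I set the stray jar on the empty pad with about 5 N of contact. The pictures show it centred on the pad and the row of four complete.
- **Kickstand:** I hooked the foot with one finger and pulled it past centre. It then snapped down by itself, and the pictures match the leg at its stop.
- **Shield:** I gripped the top rail, turned the shield upright about its far base edge and kept hold.
    - The final wrist and scene views match an upright shield on the original base spot; the side view is a pixel or two off, like that camera's error at the start.
    - The base appears seated: the wrist torque about y fell from about 0.3 to about 0 N m over the last 0.008 rad. About 8.5 N presses down through the rail.
- **Other objects:** By eye, nothing else moved between the first and last pictures.

**Disagreements:**
- The fingertips show about 40 mm behind the reported TCP in all three cameras. The jar was therefore held by its lid, and I used the observed tips for the later moves.
- The last tool pitch reads -0.009 rad. I take that as slack in the grip or an error in the estimated lean, because the shield itself looks vertical.

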